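# Stow lifting eyes on swing-out pegs and lock them with linch pins

### The arm

A 6-joint arm with a two-finger parallel gripper is mounted at the origin on a cart in front of the work surface, level with it; the furniture and walls round the work are solid. World frame = base frame: x ahead of the robot, y to its left, z up, the work surface at z = 0. Lengths are in m, angles in degrees, forces in N, time in s.
With the tool pointing down it reaches from about 0.35 to 0.875 m from the base axis. Payload 4.2 kg.
Tool frame: the origin (TCP) lies midway between the tips of the shut fingers; the grasp point (between the pads) lies 19 mm behind it; z points along the fingers, y is the line along which they close (so a half turn about z gives the same grasp; the last joint's range is limited). The gripper opens to 87 mm and grips with 3 to 60 N. Pads are 19 mm wide; open, the fingers measure 117 mm over their backs; the gripper's body (75 mm by 190 mm) begins 51 mm behind the grasp point.
Start: joints at [80.478, 22.042, 0.453, 0, -68.411, -14.817], TCP at [0.258, 0.569, 0.223] pointing down, gripper open.
Joint ranges: [-179.83, 179.83], [-69.29, 118.12], [-61.27, 80.66], [-181.25, 117.63], [-171.15, -9.14], [-177.46, 177.46]. Speed limits (degrees/s): [159.86, 159.86, 180, 180, 180, 180].

### API

Orientations are given as a 3x3 rotation matrix whose columns are the frame's x, y, z axes.
In Python, from station import r gives the robot as it stands.
- The arm moves only by the shell command python3 steer.py 'ROWS'. ROWS is a JSON list of rows, 1 to 8 of them, each of 7 numbers: the opening from 0.0 (shut) to 1.0 (fully open), then dx, dy, dz in m, then a rotation vector rx, ry, rz in degrees; each row is the pose to reach, as a shift and turn from the pose commanded when the command began, along the tool's axes at that moment; what a row does not reach only later rows make up. A row lasts 1/10 s, in which the tool goes at most 0.05 m and 8.59 degrees, less where a joint would pass 70% of its speed; a pose out of reach is approached as far as the arm can. The fingers move at their own pace and stop on an object; the grip force is fixed at half the most. Time passes only in rows, so rows that do not move let the fingers close. It prints the time, the measured TCP pose, the force, the opening and the grip force at its end.
- r.sense(): the state, without advancing time (a new reading comes with each control period).
- r.capture(name): name is "scene" or "top" or "wrist"; returns a dict with "pixels" (420x560x3 uint8, red, green, blue), "z_map" (420x560 float32, m along the optical axis (not along the pixel's ray), 0 where there is no reading), "K" (3x3 intrinsics, pixels), "distortion" ([k1, k2, p1, p2, k3] as OpenCV has them; the pictures are not rectified), "world_from_camera" (4x4, takes a point from camera to world coordinates). Camera axes: x right, y up, looking along -z (the intrinsics and any distortion apply to the point x, -y, -z); pixel columns grow to the right and rows downward; lengths in m; the calibration is good to about 2 mm. A picture is of the moment at which its call begins.
- r.finish_job(): hands the job in; it is judged then, once.
The state is a dict: "time_s": time; "joints": joint angles; "joint_velocities": joint speeds; "effort": joint torques, N m; "tcp_pos": TCP position; "ee_rot": TCP orientation; "wrist_force": force on the tool from outside, world axes, zero at the start; "moment": the same for the moment, N m; "gripper_width": opening from 0.0 (shut) to 1.0 (fully open); "gripper_force": force on a finger pad.
Only numpy, scipy, OpenCV 4.12 (cv2) and the standard library are available. Lean on these libraries where they do the work, as an engineer would, in place of code of your own. Each camera call takes 0.05 s, during which the arm holds its last target. There are 200 camera calls.

### The job

Stow the lifting eyes standing on the bench: first swing both folded pegs fully out from their back plates, then hang every yellow eye on the yellow peg and every blue eye on the blue peg. After that, lock each of the two pegs, even if it is empty, with a linch pin from the wooden rack: push the pin fully home down through the hole at the peg's end and flip its sprung red ring over the end of the peg until it snaps shut under the pin's tip. Leave the jar, the box and the collet chuck where they are.

Things in the scene. Friction and masses are not known exactly. Their poses are not given: they have to be found in the camera images.
- stand_yellow: Fixed bench stand of the yellow swing-out peg: grey steel back plate (10 mm thick, 200 mm wide, 225 mm high) on a foot. Origin on the bench directly under the peg's upright hinge axis; its front is -x. The plate stands behind the hinge, its front face at x = +50 mm, from y = -30 to +170 mm; its hinge knuckle is its highest part, 252 mm.
- peg_yellow (a joint): Upright hinge of the yellow-painted peg. 0 = folded flat along the back plate, pointing to the stand's +y; grows as the peg swings out, anticlockwise from above, to a stop at 1.571, where it points to the stand's -x, square off the plate. A stiff hinge (about 0.6 N m): stays where it is left.
- peg_yellow_hinge (a point): Point on the hinge axis of the yellow peg at the height of the peg's own axis, 210 mm above the bench. Turns with the peg: the peg runs along this frame's -x. The peg is a round bar of 22 mm diameter ending in a flat lug 26 mm wide, 20 mm high, from 132 to 164 mm from the hinge axis (164 mm = free end).
- peg_yellow_hole (a point): Centre of the upper mouth of the upright through hole (14 mm diameter, 2 mm chamfer) in the end lug of the yellow peg: 148 mm from the hinge axis, 16 mm from the free end, on the lug's top face, 220 mm above the bench. Same axes as the hinge point.
- stand_blue: Fixed bench stand of the blue swing-out peg: grey steel back plate (10 mm thick, 200 mm wide, 225 mm high) on a foot. Origin on the bench directly under the peg's upright hinge axis; its front is -x. The plate stands behind the hinge, its front face at x = +50 mm, from y = -30 to +170 mm; its hinge knuckle is its highest part, 252 mm.
- peg_blue (a joint): Upright hinge of the blue-painted peg. 0 = folded flat along the back plate, pointing to the stand's +y; grows as the peg swings out, anticlockwise from above, to a stop at 1.571, where it points to the stand's -x, square off the plate. A stiff hinge (about 0.6 N m): stays where it is left.
- peg_blue_hinge (a point): Point on the hinge axis of the blue peg at the height of the peg's own axis, 210 mm above the bench. Turns with the peg: the peg runs along this frame's -x. The peg is a round bar of 22 mm diameter ending in a flat lug 26 mm wide, 20 mm high, from 132 to 164 mm from the hinge axis (164 mm = free end).
- peg_blue_hole (a point): Centre of the upper mouth of the upright through hole (14 mm diameter, 2 mm chamfer) in the end lug of the blue peg: 148 mm from the hinge axis, 16 mm from the free end, on the lug's top face, 220 mm above the bench. Same axes as the hinge point.
- eye_yellow_1: Yellow lifting eye (may be absent), 120 mm high, 0.45 kg, standing on a round foot (52 mm diameter, 28 mm high). Origin: centre of the underside, z up. The loop above lies in the body's y-z plane, 72 mm wide outside; its opening is 44 mm wide, z = 28 to 79 mm. On top a grip block, 16 mm (x) by 30 mm (y), to z = 120 mm, its y sides free above z = 91 mm. A peg passes through along x.
- eye_yellow_1_loop (a point): Centre of the loop opening of eye_yellow_1, 54 mm above its underside. When the eye hangs on a peg this point is 14 mm below the peg's axis.
- eye_yellow_2: Yellow lifting eye (may be absent), 120 mm high, 0.45 kg, standing on a round foot (52 mm diameter, 28 mm high). Origin: centre of the underside, z up. The loop above lies in the body's y-z plane, 72 mm wide outside; its opening is 44 mm wide, z = 28 to 79 mm. On top a grip block, 16 mm (x) by 30 mm (y), to z = 120 mm, its y sides free above z = 91 mm. A peg passes through along x.
- eye_yellow_2_loop (a point): Centre of the loop opening of eye_yellow_2, 54 mm above its underside. When the eye hangs on a peg this point is 14 mm below the peg's axis.
- eye_blue_1: Blue lifting eye (may be absent), 120 mm high, 0.45 kg, standing on a round foot (52 mm diameter, 28 mm high). Origin: centre of the underside, z up. The loop above lies in the body's y-z plane, 72 mm wide outside; its opening is 44 mm wide, z = 28 to 79 mm. On top a grip block, 16 mm (x) by 30 mm (y), to z = 120 mm, its y sides free above z = 91 mm. A peg passes through along x.
- eye_blue_1_loop (a point): Centre of the loop opening of eye_blue_1, 54 mm above its underside. When the eye hangs on a peg this point is 14 mm below the peg's axis.
- eye_blue_2: Blue lifting eye (may be absent), 120 mm high, 0.45 kg, standing on a round foot (52 mm diameter, 28 mm high). Origin: centre of the underside, z up. The loop above lies in the body's y-z plane, 72 mm wide outside; its opening is 44 mm wide, z = 28 to 79 mm. On top a grip block, 16 mm (x) by 30 mm (y), to z = 120 mm, its y sides free above z = 91 mm. A peg passes through along x.
- eye_blue_2_loop (a point): Centre of the loop opening of eye_blue_2, 54 mm above its underside. When the eye hangs on a peg this point is 14 mm below the peg's axis.
- pin_1: Steel linch pin. Shank 11 mm diameter, 44 mm long, tapered tip; above it a round shoulder (24 mm diameter, 14 mm high), then a grip block 18 (x) by 16 mm (y) up to z = 50 mm. Origin: centre of the shoulder's underside, which rests on the lug when home; z up. The red ring hinges about y at z = 8 mm and is open to -x; fit the pin with -x pointing as the peg points, so the ring can pass its free end.
- pin_1_ring (a joint): Sprung red ring (bail) of pin_1, 48 mm wide, far bar 60 mm from its hinge, wire 6 mm. 0 = closed, hanging straight down with the bar under the pin's tip; 1.75 = open, sticking out to the pin's -x, 10 degrees above level. Over-centre spring: above 1.0 it snaps open, below 1.0 it snaps closed by itself; about 1.3 N at the bar moves it.
- pin_2: Steel linch pin. Shank 11 mm diameter, 44 mm long, tapered tip; above it a round shoulder (24 mm diameter, 14 mm high), then a grip block 18 (x) by 16 mm (y) up to z = 50 mm. Origin: centre of the shoulder's underside, which rests on the lug when home; z up. The red ring hinges about y at z = 8 mm and is open to -x; fit the pin with -x pointing as the peg points, so the ring can pass its free end.
- pin_2_ring (a joint): Sprung red ring (bail) of pin_2, 48 mm wide, far bar 60 mm from its hinge, wire 6 mm. 0 = closed, hanging straight down with the bar under the pin's tip; 1.75 = open, sticking out to the pin's -x, 10 degrees above level. Over-centre spring: above 1.0 it snaps open, below 1.0 it snaps closed by itself; about 1.3 N at the bar moves it.
- rack: Fixed wooden pin rack, 44 mm (x) by 150 mm (y) by 56 mm high, origin centre of its underside; two blind holes 14 mm wide and 52 mm deep at y = -42 and +42 mm, in which the pins stand with their shoulders on its top and their rings open towards its -x.
- paste_jar: Bystander: red-lidded jar, 59 mm diameter, 118 mm high, origin centre of underside. Leave it alone.
- insert_box: Bystander: flat cardboard box 110 x 70 x 32 mm, origin centre of underside. Leave it alone.
- collet_chuck: Bystander: dark collet chuck lying on its side, 86 x 69 x 69 mm, origin centre of underside. Leave it alone.

How it is judged (in metres and radians):
On the way, in this order (a step that is already met when the one before it is completed fails the run):
1. both pegs are swung fully out (value of joint each of peg_yellow, peg_blue above 1.4 rad), for 0.2 s.
2. every eye hangs on the peg of its colour (all of step 1 and x of eye_yellow_1_loop in the frame of peg_yellow_hinge between -0.128 and -0.015 m and y of eye_yellow_1_loop in the frame of peg_yellow_hinge between -0.02 and 0.02 m and z of eye_yellow_1_loop in the frame of peg_yellow_hinge between -0.03 and 0.012 m and x of eye_yellow_2_loop in the frame of peg_yellow_hinge between -0.128 and -0.015 m and y of eye_yellow_2_loop in the frame of peg_yellow_hinge between -0.02 and 0.02 m and z of eye_yellow_2_loop in the frame of peg_yellow_hinge between -0.03 and 0.012 m and x of eye_blue_1_loop in the frame of peg_blue_hinge between -0.128 and -0.015 m and y of eye_blue_1_loop in the frame of peg_blue_hinge between -0.02 and 0.02 m and z of eye_blue_1_loop in the frame of peg_blue_hinge between -0.03 and 0.012 m and x of eye_blue_2_loop in the frame of peg_blue_hinge between -0.128 and -0.015 m and y of eye_blue_2_loop in the frame of peg_blue_hinge between -0.02 and 0.02 m and z of eye_blue_2_loop in the frame of peg_blue_hinge between -0.03 and 0.012 m), for 0.2 s.
3. both pegs have a linch pin pushed fully home in their end hole (((horizontal distance between pin_1 and peg_yellow_hole below 0.004 m and z of pin_1 in the frame of peg_yellow_hole between -0.004 and 0.004 m and angle between each of pin_1, pin_2's own z axis and vertical below 0.1 rad and horizontal distance between pin_2 and peg_blue_hole below 0.004 m and z of pin_2 in the frame of peg_blue_hole between -0.004 and 0.004 m) or (horizontal distance between pin_2 and peg_yellow_hole below 0.004 m and z of pin_2 in the frame of peg_yellow_hole between -0.004 and 0.004 m and angle between each of pin_2, pin_1's own z axis and vertical below 0.1 rad and horizontal distance between pin_1 and peg_blue_hole below 0.004 m and z of pin_1 in the frame of peg_blue_hole between -0.004 and 0.004 m))), for 0.2 s.
At the end, for the whole second after the job is handed in: Pegs out (above 1.40). Each eye hangs still on the peg of its colour: loop centre within 20 mm sideways of its axis, 15 to 128 mm from the hinge, 12 mm above to 30 mm below. Each peg has a pin home: within 4 mm of hole and lug top, tilt under 0.1 rad, ring below 0.15 (all of step 2 and linear speed of each of eye_yellow_1, eye_yellow_2, eye_blue_1, eye_blue_2 below 0.05 m/s and ((horizontal distance between pin_1 and peg_yellow_hole below 0.004 m and z of pin_1 in the frame of peg_yellow_hole between -0.004 and 0.004 m and angle between each of pin_1, pin_2's own z axis and vertical below 0.1 rad and value of joint each of pin_1_ring, pin_2_ring below 0.15 rad and horizontal distance between pin_2 and peg_blue_hole below 0.004 m and z of pin_2 in the frame of peg_blue_hole between -0.004 and 0.004 m) or (horizontal distance between pin_2 and peg_yellow_hole below 0.004 m and z of pin_2 in the frame of peg_yellow_hole between -0.004 and 0.004 m and angle between each of pin_2, pin_1's own z axis and vertical below 0.1 rad and value of joint each of pin_2_ring, pin_1_ring below 0.15 rad and horizontal distance between pin_1 and peg_blue_hole below 0.004 m and z of pin_1 in the frame of peg_blue_hole between -0.004 and 0.004 m))); the robot touches nothing.
It fails at once if a bystander (jar, box, collet chuck) is moved by more than 30 mm (distance of any of paste_jar, insert_box, collet_chuck from where it was at the start of the episode above 0.03 m).
Of eye_yellow_1, eye_yellow_2, eye_blue_1, eye_blue_2 only 2 to 4 are there at a start; the rules pass over those that are not, and their reading is None.
At some moment in a run one of eye_yellow_1, eye_yellow_2, eye_blue_1, eye_blue_2 may be knocked a few centimetres aside while the robot is not near it.
It also fails if it takes over 210 s, if anything falls off the work surface, if the arm or the gripper's body presses on something with over 40 N, if the wrist force passes 120 N, or if a joint passes its speed limit or range.

## Working session

There is one attempt and no reset: what is moved stays moved. The work goes in short steps, Python scripts to look and compute and a shell command to move; the robot and the scene stay as the last step left them, time stands still between calls to the robot, and variables do not carry over. Pictures are saved under pics/ and viewed, at most 14 in all, crops included, and the job is handed in when it is done.

```bash
ls; mkdir -p pics
cat > h.py <<'E'
import numpy as np, cv2
from station import r
def save(c,n,crop=None,s=1):
    im=c["pixels"][:,:,::-1]
    if crop: im=im[crop[1]:crop[3],crop[0]:crop[2]]
    if s!=1: im=cv2.resize(im,None,fx=s,fy=s,interpolation=cv2.INTER_CUBIC)
    cv2.imwrite("pics/"+n,im)
def cloud(c):
    h,w=c["z_map"].shape
    u,v=np.meshgrid(np.arange(w),np.arange(h))
    p=cv2.undistortPoints(np.stack([u,v],-1).reshape(-1,1,2).astype(np.float64),np.array(c["K"]),np.array(c["distortion"])).reshape(h,w,2)
    z=c["z_map"]
    P=np.stack([p[...,0]*z,-p[...,1]*z,-z],-1)
    T=np.array(c["world_from_camera"])
    W=P@T[:3,:3].T+T[:3,3]
    W[z<=0]=np.nan
    return W
E
python3 - <<'E'
from h import *
for n in("scene","top"):
    c=r.capture(n); save(c,n+"0.png"); np.savez("/tmp/"+n+"0.npz",**{k:np.array(v) for k,v in c.items()})
    print(n,np.array(c["world_from_camera"]).round(3).tolist())
print(r.sense())
E
```

```text
pics
station.py
steer.py
  3 station.py
  5 steer.py
  8 total
scene [[0.691, 0.486, -0.535, -0.397], [-0.723, 0.464, -0.513, -0.755], [-0.001, 0.741, 0.672, 1.285], [0.0, 0.0, 0.0, 1.0]]
top [[-0.029, 0.992, -0.125, 0.375], [-1.0, -0.028, 0.009, 0.118], [0.005, 0.125, 0.992, 1.377], [0.0, 0.0, 0.0, 1.0]]
{'time_s': 0.1, 'joints': array([ 8.04803043e+01,  2.20867058e+01,  3.86210967e-01, -2.39784665e-02,
       -6.84114552e+01, -1.48186095e+01]), 'joint_velocities': array([-0.03456805, -0.06172484,  0.14921422,  0.11197701, -0.02839301,
       -0.0275214 ]), 'effort': array([-4.80111376e-04, -3.91685951e+01,  1.87936503e+01,  4.23188925e+00,
        1.34841318e-02, -7.37070923e-05]), 'tcp_pos': array([0.25732414, 0.56896829, 0.22155923]), 'ee_rot': array([[ 9.11064371e-01, -4.12263523e-01, -7.06929271e-04],
       [-4.12264111e-01, -9.11062475e-01, -1.86259792e-03],
       [ 1.23824449e-04,  1.98838817e-03, -9.99998015e-01]]), 'wrist_force': array([ 0.27190971,  0.19305093, -0.88725996]), 'moment': array([-0.05221923, -0.06558487, -0.02454613]), 'gripper_force': 0.0, 'gripper_width': 1.0008176646645053}
```
View pics/scene0.png

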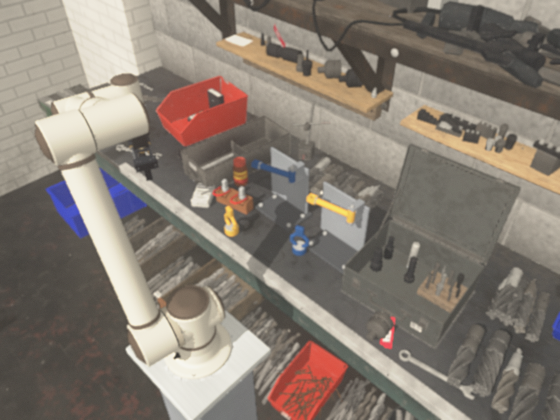

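View pics/top0.png

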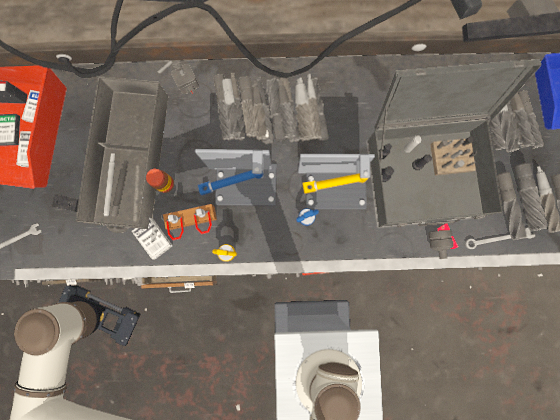

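The top view shows one yellow eye (225,253), one blue eye (307,216), pins in the rack (172,220) and (203,214). It also shows the blue peg's hinge (257,175) and tip (203,188), and the yellow peg's hinge (362,180) and tip (308,187). The chuck (228,228) is behind the yellow eye, and the box (150,238) and jar (159,180) stand to the left.

Create m.py:
```python
from h import *
def load(n): return dict(np.load(n))
def colmask(c):
    hsv=cv2.cvtColor(np.ascontiguousarray(c["pixels"]),cv2.COLOR_RGB2HSV)
    H,S,V=hsv[...,0],hsv[...,1],hsv[...,2]
    return {"Y":(H>18)&(H<32)&(S>140)&(V>90),"B":(H>100)&(H<120)&(S>120)&(V>50),"R":((H<6)|(H>172))&(S>140)&(V>80)}
```

Run:
```python
from m import *
for n in("scene","top"):
    c=load(f"/tmp/{n}0.npz"); W=cloud(c)
    for k,m in colmask(c).items():
        N,L,st,_=cv2.connectedComponentsWithStats(m.astype(np.uint8),connectivity=8)
        for i in range(1,N):
            if st[i,4]<12: continue
            P=W[L==i]; P=P[~np.isnan(P[:,0])]
            if len(P)==0: continue
            md=np.median(P,0)
            if not(0.2<md[0]<0.9 and -0.4<md[1]<0.8): continue
            print(n,k,st[i].tolist(),md.round(3),P.min(0).round(3),P.max(0).round(3))
    if n=="top":
        save(c,"topcrop.png",(130,140,390,280),3)
        # plates
        P=W.reshape(-1,3); P=P[~np.isnan(P[:,0])]
        for lo,hi in((.215,.235),(.24,.262)):
            q=P[(P[:,2]>lo)&(P[:,2]<hi)&(P[:,1]>-.2)&(P[:,1]<.6)&(P[:,0]>.35)&(P[:,0]<.85)]
            for a,b in((-.2,.13),(.13,.5)):
                s=q[(q[:,1]>a)&(q[:,1]<b)]
                print(lo,len(s),s.min(0).round(3),s.max(0).round(3),np.median(s,0).round(3)) if len(s) else 0
```

```text
scene Y [235, 172, 11, 3, 17] [0.609 0.474 0.07 ] [0.593 0.467 0.063] [0.628 0.489 0.077]
scene Y [307, 194, 9, 10, 56] [0.558 0.054 0.216] [ 0.549  0.035 -0.002] [0.733 0.194 0.227]
scene Y [317, 199, 37, 23, 226] [ 0.576 -0.05   0.218] [ 0.56  -0.11   0.189] [0.59  0.026 0.239]
scene Y [225, 206, 13, 30, 174] [0.394 0.289 0.062] [0.372 0.263 0.001] [0.443 0.369 0.124]
scene B [291, 226, 17, 21, 117] [0.5   0.046 0.087] [0.487 0.017 0.001] [0.56  0.076 0.124]
scene B [293, 250, 11, 5, 26] [0.483 0.038 0.015] [0.476 0.023 0.004] [0.5   0.059 0.024]
scene R [235, 158, 9, 9, 72] [0.616 0.487 0.118] [0.595 0.464 0.1  ] [0.64  0.51  0.126]
scene R [235, 180, 11, 4, 30] [0.606 0.475 0.027] [0.588 0.464 0.009] [0.629 0.496 0.039]
scene R [213, 187, 13, 10, 36] [0.465 0.441 0.073] [ 0.442  0.421 -0.002] [0.507 0.531 0.082]
scene R [230, 195, 16, 9, 38] [0.481 0.358 0.075] [0.459 0.335 0.026] [0.515 0.4   0.082]
scene R [391, 317, 4, 5, 14] [ 0.466 -0.377  0.038] [ 0.46  -0.385  0.021] [ 0.484 -0.368  0.043]
scene R [268, 341, 80, 79, 3107] [ 0.504 -0.017 -0.83 ] [ 0.296 -0.172 -0.881] [ 0.7
[... 981 characters left out ...]
64 0.019] [0.631 0.479 0.036]
top R [194, 211, 18, 23, 96] [0.483 0.356 0.074] [ 0.459  0.334 -0.004] [0.525 0.397 0.082]
top R [166, 217, 18, 23, 96] [0.467 0.441 0.073] [ 0.444  0.417 -0.007] [0.509 0.487 0.083]
top R [438, 224, 12, 7, 47] [ 0.458 -0.377  0.037] [ 0.45  -0.393  0.027] [ 0.467 -0.355  0.047]
top R [302, 273, 13, 2, 18] [ 0.304  0.009 -0.79 ] [ 0.298 -0.022 -0.865] [ 0.306  0.033 -0.782]
0.215 756 [ 0.553 -0.199  0.215] [0.773 0.067 0.235] [ 0.588 -0.024  0.222]
0.215 718 [0.556 0.152 0.215] [0.676 0.352 0.235] [0.6   0.266 0.222]
0.24 310 [ 0.583 -0.199  0.24 ] [ 0.778 -0.085  0.262] [ 0.626 -0.103  0.247]
0.24 233 [0.601 0.17  0.24 ] [0.664 0.195 0.257] [0.633 0.183 0.245]
```

View pics/topcrop.png

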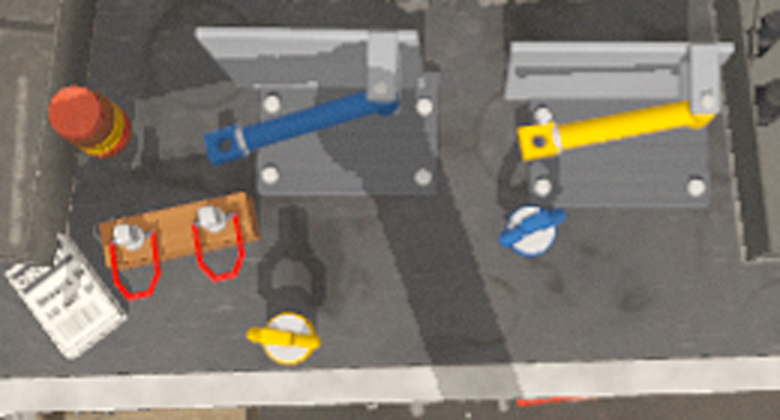

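Only two eyes are present, one of each colour. The chuck is at (440,236) in the top view. In the crop, the yellow hole is at (538,142) and the blue hole at (222,146).

```bash
cat >> m.py <<'E'
def ray(c,u,v,z):
    p=cv2.undistortPoints(np.array([[[u,v]]],float),np.array(c["K"]),np.array(c["distortion"])).ravel()
    T=np.array(c["world_from_camera"]); d=T[:3,:3]@np.array([p[0],-p[1],-1]); o=T[:3,3]
    return o+d*(z-o[2])/d[2]
def axis(P):
    P=P[:,:2]; m=P.mean(0); w,V=np.linalg.eigh(np.cov((P-m).T)); return m,V[:,1]
E
cat > /tmp/a.py <<'E'
from m import *
c=load("/tmp/top0.npz"); W=cloud(c); M=colmask(c)
for k,(u,v),yr in(("Y",(309.3,187.3),(-.12,.03)),("B",(204,188.7),(.17,.31))):
    hole=ray(c,u,v,.22)
    P=W[M[k]]; P=P[(P[:,2]>.205)&(P[:,2]<.23)&(P[:,1]>yr[0])&(P[:,1]<yr[1])]
    m,d=axis(P); d=d*np.sign(d[1]); 
    d2=hole[:2]-m; d2/=np.linalg.norm(d2)
    print(k,"hole",hole.round(4),"bar",m.round(4),d.round(3),d2.round(3),"hinge",(hole[:2]-.148*d2).round(4),"ang",np.degrees(np.arctan2(-d2[0],d2[1])).round(1))
for k,x,y in(("Y",.4,.3),("B",.5,.05)):
  for n in("top","scene"):
    cc=load(f"/tmp/{n}0.npz");Wc=cloud(cc)
    P=Wc.reshape(-1,3);P=P[(abs(P[:,0]-x)<.07)&(abs(P[:,1]-y)<.07)]
    q=P[(P[:,2]>.108)&(P[:,2]<.13)]
    loop=P[(P[:,2]>.05)]; 
    m,d=axis(loop); print(n,k,"blocktop",len(q),np.median(q,0).round(4),q.min(0).round(3),q.max(0).round(3),"loop",m.round(4),"yaw",np.degrees(np.arctan2(d[1],d[0])).round(1))
P=W.reshape(-1,3)
for x,y in((.475,.355),(.46,.44)):
    q=P[(abs(P[:,0]-x-.03)<.05)&(abs(P[:,1]-y)<.045)&(P[:,2]>.095)&(P[:,2]<.12)]
    print("pin",len(q),np.median(q,0).round(4),q.min(0).round(3),q.max(0).round(3))
E
python3 /tmp/a.py
python3 steer.py '[[1,0,0,-0.04,0,0,0],[1,0,0,-0.08,0,0,0]]'
```

```text
Y hole [0.5636 0.0472 0.22  ] bar [ 0.5788 -0.0319] [-0.154  0.988] [-0.188  0.982] hinge [ 0.5915 -0.0982] ang 10.9
B hole [0.5678 0.3284 0.22  ] bar [0.5904 0.2499] [-0.244  0.97 ] [-0.277  0.961] hinge [0.6087 0.1862] ang 16.1
top Y blocktop 60 [0.4006 0.2967 0.1189] [0.394 0.282 0.109] [0.409 0.312 0.127] loop [0.4109 0.303 ] yaw 52.1
scene Y blocktop 40 [0.3972 0.2985 0.1167] [0.389 0.283 0.108] [0.406 0.318 0.124] loop [0.402  0.3007] yaw 53.2
top B blocktop 59 [0.5048 0.0474 0.1205] [0.494 0.033 0.108] [0.517 0.062 0.125] loop [0.5333 0.039 ] yaw 151.2
scene B blocktop 47 [0.5032 0.0458 0.1183] [0.494 0.032 0.108] [0.519 0.062 0.125] loop [0.5264 0.0377] yaw 152.3
pin 37 [0.5215 0.3639 0.1053] [0.512 0.356 0.098] [0.53  0.374 0.112]
pin 38 [0.5057 0.4467 0.1046] [0.497 0.439 0.095] [0.516 0.456 0.111]
time_s: 0.3
tcp_pos: [0.2573, 0.5685, 0.3015]
ee_rot: [[0.911, -0.412, -0.001], [-0.412, -0.911, -0.005], [0.001, 0.005, -1.0]]
wrist_force: [0.7, 1.7, 0.4]
gripper_width: 0.997
gripper_force: 0.0
```

```bash
cat > g.py <<'E'
import sys; from h import *
from scipy.spatial.transform import Rotation as Rn
def go(x,y,z,yaw):
    s=r.sense(); R=np.array(s["ee_rot"]); a=np.radians(yaw)
    D=np.array([[np.cos(a),np.sin(a),0],[np.sin(a),-np.cos(a),0],[0,0,-1]])
    d=R.T@(np.array([x,y,z])-s["tcp_pos"]); v=Rn.from_matrix(R.T@D).as_rotvec(degrees=True)
    print("shift",d.round(4).tolist(),"turn",v.round(1).tolist(),"rows",np.linalg.norm(d)/.05,np.linalg.norm(v)/8.59)
if __name__=="__main__": go(*map(float,sys.argv[1:5]))
E
python3 g.py 0.564 0.047 0.32 -79
```

```text
shift [0.4944, 0.3489, -0.0162] turn [0.2, -0.2, 54.7] rows 12.10622385723097 6.363424086084897
```

```bash
python3 steer.py '[[1,0.25,0.175,-0.018,0,0,54.7],[1,0.25,0.175,-0.018,0,0,54.7],[1,0.25,0.175,-0.018,0,0,54.7],[1,0.25,0.175,-0.018,0,0,54.7],[1,0.25,0.175,-0.018,0,0,54.7],[1,0.25,0.175,-0.018,0,0,54.7],[1,0.25,0.175,-0.018,0,0,54.7]]'; python3 g.py 0.564 0.047 0.32 -79
```

```text
time_s: 1.0
tcp_pos: [0.4147, 0.3029, 0.3211]
ee_rot: [[0.181, -0.983, 0.0], [-0.983, -0.181, -0.0], [0.0, -0.0, -1.0]]
wrist_force: [-0.6, 1.4, 0.0]
gripper_width: 1.003
gripper_force: 0.0
shift [0.2787, -0.1004, 0.0012] turn [-0.0, -0.0, -0.6] rows 5.925210504448633 0.06515204538133651
```

Here the wrist camera is roughly above the yellow eye, so I'll take a look on the way.

```bash
python3 - <<'E'
from h import *
c=r.capture("wrist"); np.savez("/tmp/w1.npz",**{k:np.array(v) for k,v in c.items()}); save(c,"w1.png")
print(np.array(c["world_from_camera"]).round(3).tolist(), c["K"])
E
python3 steer.py '[[1,0.279,-0.1,0.001,0,0,0],[1,0.279,-0.1,0.001,0,0,0],[1,0.279,-0.1,0.001,0,0,0],[1,0.279,-0.1,0.001,0,0,0],[1,0.279,-0.1,0.001,0,0,0],[1,0.279,-0.1,0.001,0,0,0],[1,0.279,-0.1,0.001,0,0,0]]'
python3 - <<'E'
from h import *
c=r.capture("wrist"); np.savez("/tmp/w2.npz",**{k:np.array(v) for k,v in c.items()}); 
a=dict(np.load("/tmp/w1.npz"))
im=np.hstack([a["pixels"],c["pixels"]])[:,:,::-1]
cv2.imwrite("pics/w12.png",cv2.resize(im,(800,300),interpolation=cv2.INTER_AREA))
E
```

```text
[[-0.983, 0.173, 0.053, 0.429], [-0.181, -0.939, -0.294, 0.222], [-0.001, -0.298, 0.954, 0.483], [0.0, 0.0, 0.0, 1.0]] [[292.03304378   0.         279.21009503]
 [  0.         292.03304378 207.70914902]
 [  0.           0.           1.        ]]
time_s: 1.75
tcp_pos: [0.566, 0.0486, 0.318]
ee_rot: [[0.186, -0.983, -0.002], [-0.983, -0.186, -0.001], [0.001, 0.002, -1.0]]
wrist_force: [0.2, 0.4, -0.5]
gripper_width: 0.999
gripper_force: 0.0
```

View pics/w12.png

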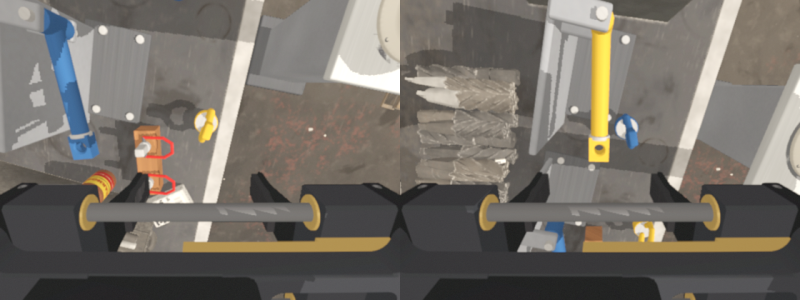

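Left: blue lug (82,150), pins (143,148) and (150,185) with their red rings, yellow eye (206,123). Right: yellow lug hole (600,148), blue eye (627,128).

```bash
cat > /tmp/b.py <<'E'
from m import *
for f,k,reg in(("w1","B",(.19,.45,.5,.65)),("w2","Y",(-.12,.07,.5,.65))):
    c=load(f"/tmp/{f}.npz"); W=cloud(c); M=colmask(c)[k]
    P=W; s=M&(W[...,2]>.214)&(W[...,2]<.226)&(W[...,1]>reg[0])&(W[...,1]<reg[1])
    q=W[s]; m,d=axis(q); d*=np.sign(d[1]); t=(q[:,:2]-m)@d; n=(q[:,:2]-m)@np.array([-d[1],d[0]])
    print(f,k,len(q),"mean",m.round(4),"dir",d.round(3),"end",(m+d*t.max()).round(4),"ang",np.degrees(np.arctan2(-d[0],d[1])).round(1),"z",np.median(q[:,2]).round(4))
    e=q[t>t.max()-.030]; mm=(e.min(0)+e.max(0))/2; print(" lug box mid",mm.round(4), "lug median",np.median(e,0).round(4))
    tt=t.max()-.016; print(" hole from end",(m+d*tt).round(4)," hinge",(m+d*(tt-.148)).round(4))
for f,x,y in(("w1",.4,.3),("w2",.505,.047)):
    c=load(f"/tmp/{f}.npz"); W=cloud(c).reshape(-1,3)
    q=W[(abs(W[:,0]-x)<.05)&(abs(W[:,1]-y)<.05)&(W[:,2]>.109)&(W[:,2]<.13)]
    rc=cv2.minAreaRect((q[:,:2]*1000).astype(np.float32)); print(f,"eye",len(q),np.median(q,0).round(4),rc)
c=load("/tmp/w1.npz"); W=cloud(c).reshape(-1,3)
for x,y in((.5215,.364),(.506,.447)):
    q=W[(abs(W[:,0]-x)<.025)&(abs(W[:,1]-y)<.025)&(W[:,2]>.099)&(W[:,2]<.112)]
    print("pin",len(q),np.median(q,0).round(4)) 
    if len(q)>4: print(cv2.minAreaRect((q[:,:2]*1000).astype(np.float32)))
cv2.imwrite("pics/w2c.png",cv2.resize(load("/tmp/w2.npz")["pixels"][150:240,240:360,::-1],None,fx=5,fy=5,interpolation=cv2.INTER_CUBIC))
E
python3 /tmp/b.py
```

```text
w1 B 3859 mean [0.5859 0.264 ] dir [-0.249  0.968] end [0.5649 0.3457] ang 14.4 z 0.2193
 lug box mid [0.5698 0.3314 0.2177] lug median [0.5681 0.334  0.2192]
 hole from end [0.5689 0.3302]  hinge [0.6058 0.1868]
w2 Y 3960 mean [ 0.5775 -0.0179] dir [-0.164  0.986] end [0.5636 0.0656] ang 9.5 z 0.2192
 lug box mid [0.5662 0.0509 0.2178] lug median [0.5655 0.0539 0.2192]
 hole from end [0.5663 0.0498]  hinge [ 0.5906 -0.0962]
w1 eye 289 [0.4006 0.3    0.1187] ((400.2014465332031, 300.97259521484375), (29.454334259033203, 16.006628036499023), 80.7533187866211)
w2 eye 292 [0.5051 0.0483 0.1186] ((503.94683837890625, 49.62489700317383), (16.197628021240234, 30.407695770263672), 22.005859375)
pin 156 [0.5193 0.3675 0.1051]
((519.5509643554688, 368.1531677246094), (17.561643600463867, 15.812641143798828), 7.26256799697876)
pin 0 [nan nan nan]
  return _methods._mean(a, axis=axis, dtype=dtype,
  ret = um.true_divide(
```

```bash
python3 steer.py '[[0.42,0,0,0.03,0,0,0],[0.42,0,0,0.03,0,0,0],[0.42,0,0,0.07,0,0,0],[0.42,0,0,0.117,0,0,0],[0.42,0,0,0.117,0,0,0],[0.42,0,0,0.117,0,0,0]]'
```

```text
time_s: 2.4
tcp_pos: [0.565, 0.0528, 0.2039]
ee_rot: [[0.193, -0.981, 0.001], [-0.981, -0.193, -0.001], [0.001, -0.0, -1.0]]
wrist_force: [0.3, 0.0, 0.7]
gripper_width: 0.544
gripper_force: 0.0
```

```bash
python3 -c "
import numpy as np
for f in np.r_[np.arange(8,65,8)]: a=np.radians(f);print(f,round(.148*(1-np.cos(a)),4),round(.148*np.sin(a),4))"
```

```text
8 0.0014 0.0206
16 0.0057 0.0408
24 0.0128 0.0602
32 0.0225 0.0784
40 0.0346 0.0951
48 0.049 0.11
56 0.0652 0.1227
64 0.0831 0.133
```

```bash
python3 steer.py '[[0.42,0.0014,0.0206,0,0,0,-8],[0.42,0.0057,0.0408,0,0,0,-16],[0.42,0.0128,0.0602,0,0,0,-24],[0.42,0.0225,0.0784,0,0,0,-32],[0.42,0.0346,0.0951,0,0,0,-40],[0.42,0.049,0.11,0,0,0,-48],[0.42,0.0652,0.1227,0,0,0,-56],[0.42,0.0831,0.133,0,0,0,-64]]'; python3 g.py 0.4425 -0.0962 0.204 1
```

```text
time_s: 3.2
tcp_pos: [0.4516, -0.0534, 0.2067]
ee_rot: [[0.968, -0.252, 0.008], [-0.252, -0.968, 0.003], [0.007, -0.005, -1.0]]
wrist_force: [-1.5, 5.1, 1.1]
gripper_width: 0.423
gripper_force: 2.2
shift [0.0019, 0.0437, 0.0025] turn [-0.2, -0.5, -15.6] rows 0.8760868223340618 1.8140842564630326
```

```bash
python3 steer.py '[[0.42,0.001,0.019,0,0,0,-7],[0.42,0.003,0.033,0,0,0,-12],[0.42,0.005,0.042,0,0,0,-16],[0.42,0.005,0.042,0,0,0,-16]]'; python3 steer.py '[[0.7,0,0,0,0,0,0],[0.7,0,0,0,0,0,0],[0.7,0,0,-0.05,0,0,0],[0.7,0,0,-0.1,0,0,0],[1,0,0,-0.12,0,0,0],[1,0,0,-0.12,0,0,0]]'
python3 - <<'E'
from m import *
c=r.capture("wrist"); np.savez("/tmp/w3.npz",**{k:np.array(v) for k,v in c.items()})
W=cloud(c); M=colmask(c)["Y"]
q=W[M&(abs(W[...,2]-.219)<.006)&(abs(W[...,1]+.1)<.06)&(abs(W[...,0]-.5)<.12)]
m,d=axis(q); d*=-np.sign(d[0]); t=(q[:,:2]-m)@d; print(len(q),m,d,"ang",np.degrees(np.arctan2(-d[0],d[1])),"end",m+d*t.max(),"hole",m+d*(t.max()-.016),"hinge",m+d*(t.max()-.164))
E
python3 g.py 0.606 0.327 0.32 -76
```

```text
time_s: 3.6
tcp_pos: [0.4457, -0.0967, 0.2062]
ee_rot: [[1.0, 0.017, 0.007], [0.017, -1.0, 0.0], [0.007, -0.0, -1.0]]
wrist_force: [-1.2, 0.3, -0.5]
gripper_width: 0.417
gripper_force: 0.0
time_s: 4.2
tcp_pos: [0.4456, -0.0965, 0.3268]
ee_rot: [[1.0, 0.017, 0.009], [0.017, -1.0, -0.0], [0.009, 0.0, -1.0]]
wrist_force: [0.6, 0.3, -0.7]
gripper_width: 0.799
gripper_force: 0.0
3721 [ 0.51204697 -0.0937777 ] [-0.99954102  0.03029451] ang 88.26398707956785 end [ 0.42737374 -0.09121139] hole [ 0.4433664 -0.0916961] hinge [ 0.59129847 -0.09617969]
shift [0.1687, -0.4205, 0.0049] turn [-0.2, -0.2, 77.0] rows 9.062741798426261 8.959604713714723
```

```bash
python3 g.py 0.569 0.330 0.32 -75.6
python3 - <<'E'
from m import *
W=np.vstack([cloud(load(f"/tmp/{f}.npz")).reshape(-1,3) for f in("top0","w1","w2","w3")])
for n,h in(("Y",(.591,-.096)),("B",(.606,.187))):
    q=W[(abs(W[:,2]-.222)<.008)&(W[:,0]>h[0]+.04)&(W[:,0]<h[0]+.075)&(W[:,1]>h[1]+.03)&(W[:,1]<h[1]+.16)]
    p=np.polyfit(q[:,1],q[:,0],1); print(n,len(q),np.median(q,0),"plate yaw",np.degrees(np.arctan(-p[0])))
E
```

```text
shift [0.1318, -0.4241, 0.0048] turn [-0.2, -0.2, 76.6] rows 8.883397918552706 8.913039169984339
Y 2319 [ 0.64708388 -0.00731175  0.22389967] plate yaw -1.7597230867030118
B 2028 [0.66477583 0.28343349 0.22084015] plate yaw -2.8900815139533105
```

```bash
python3 steer.py '[[0.42,0.132,-0.424,0.005,0,0,76.6],[0.42,0.132,-0.424,0.005,0,0,76.6],[0.42,0.132,-0.424,0.005,0,0,76.6],[0.42,0.132,-0.424,0.005,0,0,76.6],[0.42,0.132,-0.424,0.005,0,0,76.6],[0.42,0.132,-0.424,0.005,0,0,76.6],[0.42,0.132,-0.424,0.005,0,0,76.6],[0.42,0.132,-0.424,0.005,0,0,76.6]]';python3 g.py 0.569 0.330 0.32 -75.6
```

```text
time_s: 5.05
tcp_pos: [0.5505, 0.271, 0.3162]
ee_rot: [[0.424, -0.906, -0.003], [-0.906, -0.424, -0.002], [0.001, 0.004, -1.0]]
wrist_force: [1.1, 0.0, 0.4]
gripper_width: 0.428
gripper_force: 0.0
shift [-0.0455, -0.0417, -0.004] turn [0.2, -0.1, 10.7] rows 1.2382409468805826 1.2418964059219821
```

```bash
python3 steer.py '[[0.55,-0.0455,-0.0417,-0.004,0,0,10.7],[0.55,-0.0455,-0.0417,-0.004,0,0,10.7],[0.55,-0.0455,-0.0417,-0.004,0,0,10.7]]';python3 g.py 0.569 0.330 0.204 -75.6
```

```text
time_s: 5.35
tcp_pos: [0.5686, 0.3302, 0.3184]
ee_rot: [[0.256, -0.967, -0.004], [-0.967, -0.256, -0.004], [0.002, 0.005, -1.0]]
wrist_force: [0.3, 0.2, -0.3]
gripper_width: 0.534
gripper_force: 0.0
shift [0.0, -0.0009, 0.1144] turn [0.3, -0.1, 0.4] rows 2.2888873312044304 0.06460423342319564
```

```bash
python3 steer.py '[[0.55,0,0,0.05,0,0,0],[0.5,0,0,0.1,0,0,0],[0.42,0,0,0.114,0,0,0],[0.42,0,0,0.114,0,0,0],[0.42,0,0,0.114,0,0,0]]' && python3 steer.py '[[0.42,0.0014,0.0206,0,0,0,-8],[0.42,0.0057,0.0408,0,0,0,-16],[0.42,0.0128,0.0602,0,0,0,-24],[0.42,0.0225,0.0784,0,0,0,-32],[0.42,0.0346,0.0951,0,0,0,-40],[0.42,0.049,0.11,0,0,0,-48],[0.42,0.0652,0.1227,0,0,0,-56],[0.42,0.0831,0.133,0,0,0,-64]]'; python3 g.py 0.459 0.192 0.204 -1
```

```text
time_s: 5.85
tcp_pos: [0.5694, 0.3273, 0.2091]
ee_rot: [[0.254, -0.967, 0.001], [-0.967, -0.254, -0.0], [0.001, -0.001, -1.0]]
wrist_force: [-0.1, -0.4, 0.9]
gripper_width: 0.429
gripper_force: 0.0
time_s: 6.65
tcp_pos: [0.4636, 0.2155, 0.2115]
ee_rot: [[0.982, -0.189, 0.009], [-0.189, -0.982, 0.007], [0.007, -0.009, -1.0]]
wrist_force: [3.6, 3.8, -1.1]
gripper_width: 0.42
gripper_force: 2.0
shift [-0.0001, 0.024, 0.0073] turn [-0.5, -0.4, -9.9] rows 0.5016980696368076 1.1549897409136185
```

```bash
python3 steer.py '[[0.42,0.0,0.015,0,0,0,-6],[0.42,0.0,0.028,0,0,0,-9.5],[0.42,0.0,0.028,0,0,0,-9.5]]'; python3 steer.py '[[0.7,0,0,0,0,0,0],[0.7,0,0,0,0,0,0],[0.7,0,0,-0.05,0,0,0],[0.7,0,0,-0.1,0,0,0],[1,0,0,-0.12,0,0,0],[1,0,0,-0.12,0,0,0]]'
cat > peg.py <<'E'
from m import *; import sys
def peg(f,k,y0):
    c=load(f); W=cloud(c); M=colmask(c)[k]
    q=W[M&(abs(W[...,2]-.219)<.006)&(abs(W[...,1]-y0)<.06)&(abs(W[...,0]-.5)<.13)]
    m,d=axis(q); d*=-np.sign(d[0]); t=(q[:,:2]-m)@d; print(len(q),"dir",d.round(4),"ang",np.degrees(np.arctan2(-d[0],d[1])).round(1),"end",(m+d*t.max()).round(4),"hole",(m+d*(t.max()-.016)).round(4),"hinge",(m+d*(t.max()-.164)).round(4))
E
python3 - <<'E'
from peg import *
c=r.capture("wrist"); np.savez("/tmp/w4.npz",**{k:np.array(v) for k,v in c.items()})
peg("/tmp/w4.npz","B",.19)
c=r.capture("top"); np.savez("/tmp/t4.npz",**{k:np.array(v) for k,v in c.items()})
peg("/tmp/t4.npz","B",.19); peg("/tmp/t4.npz","Y",-.09)
W=cloud(c).reshape(-1,3)
for x,y in ((.4,.301),(.504,.0495)):
    q=W[(abs(W[:,0]-x)<.06)&(abs(W[:,1]-y)<.06)&(abs(W[:,2]-.119)<.008)]; print(np.median(q,0) if len(q) else 0, cv2.minAreaRect((q[:,:2]*1000).astype(np.float32)))
E
python3 g.py 0.4 0.301 0.3 -9.2
```

```text
time_s: 6.95
tcp_pos: [0.459, 0.189, 0.2118]
ee_rot: [[0.999, -0.031, 0.011], [-0.031, -0.999, 0.01], [0.01, -0.011, -1.0]]
wrist_force: [2.8, 5.5, -1.6]
gripper_width: 0.42
gripper_force: 2.8
time_s: 7.55
tcp_pos: [0.4573, 0.1869, 0.333]
ee_rot: [[0.999, -0.031, 0.007], [-0.031, -1.0, 0.005], [0.007, -0.005, -1.0]]
wrist_force: [-0.6, -0.9, -0.1]
gripper_width: 0.801
gripper_force: 0.0
3565 dir [-0.999   0.0441] ang 87.5 end [0.4465 0.1953] hole [0.4625 0.1946] hinge [0.6104 0.188 ]
91 dir [-0.9984 -0.0566] ang 93.2 end [0.5623 0.1842] hole [0.5783 0.1851] hinge [0.7261 0.1935]
376 dir [-0.9997  0.0235] ang 88.7 end [ 0.4294 -0.0931] hole [ 0.4454 -0.0935] hinge [ 0.5933 -0.097 ]
0 ((0.0, 0.0), (0.0, 0.0), 0.0)
[0.50509126 0.04726837 0.11949544] ((504.9413757324219, 46.257591247558594), (15.916340827941895, 29.20358657836914), 20.327035903930664)
shift [-0.0591, -0.113, 0.0284] turn [-0.0, 0.0, 7.4] rows 2.6129041161934787 0.861267615285602
```

```bash
python3 steer.py '[[1,-0.059,-0.113,0.03,0,0,7.4],[1,-0.059,-0.113,0.03,0,0,7.4],[1,-0.059,-0.113,0.05,0,0,7.4],[1,-0.059,-0.113,0.06,0,0,7.4],[1,-0.059,-0.113,0.06,0,0,7.4]]'
cat > eye.py <<'E'
from m import *
def eye(x,y,f="/tmp/we.npz",w=.06,z=.119,k=None):
    c=r.capture("wrist"); np.savez(f,**{k:np.array(v) for k,v in c.items()})
    W=cloud(c).reshape(-1,3); 
    q=W[(abs(W[:,0]-x)<w)&(abs(W[:,1]-y)<w)&(abs(W[:,2]-z)<.007)]
    print(len(q),np.median(q,0).round(4),cv2.minAreaRect((q[:,:2]*1000).astype(np.float32)))
E
python3 -c "
from eye import *
eye(.4,.301)"; python3 g.py 0.4 0.301 0.094 -9.2
```

```text
time_s: 8.15
tcp_pos: [0.399, 0.3002, 0.265]
ee_rot: [[0.987, -0.158, -0.005], [-0.158, -0.987, -0.006], [-0.004, 0.007, -1.0]]
wrist_force: [0.7, -0.4, -0.2]
gripper_width: 0.997
gripper_force: 0.0
382 [0.4022 0.3014 0.1187] ((401.50311279296875, 301.5941162109375), (28.72345542907715, 15.15953540802002), 80.86624145507812)
shift [0.0001, -0.0013, 0.1728] turn [0.2, 0.1, 0.0] rows 3.455108579100635 0.02913022990649968
```

```bash
python3 steer.py '[[1,0.002,-0.0015,0.05,0,0,0],[1,0.002,-0.0015,0.1,0,0,0],[1,0.002,-0.0015,0.145,0,0,0],[1,0.002,-0.0015,0.17,0,0,0],[1,0.002,-0.0015,0.17,0,0,0]]'; python3 steer.py '[[0.2,0,0,0,0,0,0],[0.2,0,0,0,0,0,0],[0.2,0,0,0,0,0,0],[0.2,0,0,0,0,0,0],[0.2,0,0,0,0,0,0],[0.2,0,0,0,0,0,0]]'
```

```text
time_s: 8.7
tcp_pos: [0.402, 0.2996, 0.0955]
ee_rot: [[0.987, -0.162, -0.005], [-0.162, -0.987, -0.006], [-0.004, 0.007, -1.0]]
wrist_force: [-0.6, -0.6, 0.9]
gripper_width: 0.998
gripper_force: 0.0
time_s: 9.3
tcp_pos: [0.4029, 0.3026, 0.0987]
ee_rot: [[0.987, -0.16, 0.0], [-0.16, -0.987, 0.001], [0.0, -0.001, -1.0]]
wrist_force: [0.0, 0.0, -0.4]
gripper_width: 0.54
gripper_force: 0.0
```

```bash
python3 steer.py '[[0.2,0,0,0.004,0,0,0],[0.2,0,0,0.004,0,0,0],[0.2,0,0,0.004,0,0,0],[0.2,0,0,0.004,0,0,0],[0.2,0,0,0.004,0,0,0],[0.2,0,0,0.004,0,0,0]]'; python3 -c "
from eye import *
eye(.402,.301)"
```

```text
time_s: 9.9
tcp_pos: [0.4025, 0.3021, 0.0938]
ee_rot: [[0.987, -0.16, -0.001], [-0.16, -0.987, -0.001], [-0.001, 0.001, -1.0]]
wrist_force: [-0.2, -0.0, -4.8]
gripper_width: 0.345
gripper_force: 30.0
1776 [0.4074 0.3019 0.1187] ((406.3171691894531, 301.84661865234375), (52.329689025878906, 15.724895477294922), 80.57112884521484)
```

```bash
python3 steer.py '[[0.2,-0.015,0,-0.05,0,0,0],[0.2,-0.03,0,-0.1,0,0,0],[0.2,-0.04,0,-0.14,0,0,0],[0.2,-0.04,0,-0.157,0,0,0],[0.2,-0.04,0,-0.157,0,0,0]]'; python3 g.py 0.365 -0.0905 0.25 -1.4
```

```text
time_s: 10.45
tcp_pos: [0.364, 0.3103, 0.2543]
ee_rot: [[0.987, -0.159, 0.004], [-0.159, -0.987, 0.007], [0.003, -0.007, -1.0]]
wrist_force: [1.1, -0.5, -4.9]
gripper_width: 0.343
gripper_force: 30.0
shift [0.0647, 0.3956, 0.0017] turn [-0.4, -0.2, -7.7] rows 8.017136472434402 0.9029061690977713
```

```bash
python3 steer.py '[[0.2,0.065,0.3956,0.002,0,0,-7.7],[0.2,0.065,0.3956,0.002,0,0,-7.7],[0.2,0.065,0.3956,0.002,0,0,-7.7],[0.2,0.065,0.3956,0.002,0,0,-7.7],[0.2,0.065,0.3956,0.002,0,0,-7.7],[0.2,0.065,0.3956,0.002,0,0,-7.7],[0.2,0.065,0.3956,0.002,0,0,-7.7],[0.2,0.065,0.3956,0.002,0,0,-7.7]]';  python3 steer.py '[[0.2,0,0,0,0,0,0],[0.2,0,0,0,0,0,0],[0.2,0,0,0,0,0,0]]'; python3 g.py 0.365 -0.0905 0.25 -1.4; python3 g.py 0.50 -0.0944 0.25 -1.4
python3 - <<'E'
from peg import *
c=r.capture("wrist"); np.savez("/tmp/w5.npz",**{k:np.array(v) for k,v in c.items()})
peg("/tmp/w5.npz","Y",-.09); save(c,"w5.png")
E
```

```text
time_s: 11.25
tcp_pos: [0.3626, -0.0931, 0.2475]
ee_rot: [[1.0, -0.026, -0.003], [-0.026, -1.0, 0.001], [-0.003, -0.0, -1.0]]
wrist_force: [1.3, 0.6, -4.6]
gripper_width: 0.342
gripper_force: 29.9
time_s: 11.55
tcp_pos: [0.3637, -0.0909, 0.248]
ee_rot: [[1.0, -0.026, -0.003], [-0.026, -1.0, 0.0], [-0.003, -0.0, -1.0]]
wrist_force: [0.5, 0.3, -4.3]
gripper_width: 0.346
gripper_force: 29.9
shift [0.0013, -0.0004, -0.002] turn [-0.0, 0.1, -0.1] rows 0.04871292776870846 0.020734042189895656
shift [0.1363, -0.0001, -0.0024] turn [-0.0, 0.1, -0.1] rows 2.727352250811608 0.020734042189895656
4752 dir [-0.9994  0.0336] ang 88.1 end [ 0.3691 -0.089 ] hole [ 0.3851 -0.0895] hinge [ 0.533  -0.0945]
```

View pics/w5.png

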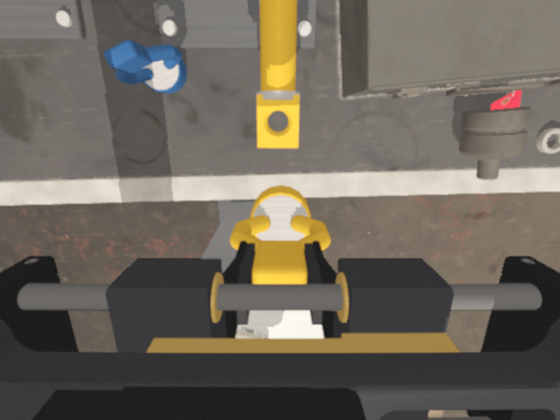

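Lug hole is at (278,121), in line with the gripped eye at (281,240). The blue eye stands at (150,65).

```bash
python3 steer.py '[[0.2,0.035,0,-0.002,0,0,0],[0.2,0.07,0,-0.002,0,0,0],[0.2,0.105,0,-0.002,0,0,0],[0.2,0.14,0,-0.002,0,0,0],[0.2,0.15,0,-0.002,0,0,0],[0.2,0.15,0,-0.002,0,0,0],[0.2,0.15,0,0.01,0,0,0],[0.2,0.15,0,0.012,0,0,0]]'
```

```text
time_s: 12.4
tcp_pos: [0.5128, -0.0941, 0.2363]
ee_rot: [[1.0, -0.025, -0.002], [-0.025, -1.0, 0.001], [-0.002, -0.001, -1.0]]
wrist_force: [-0.9, 1.7, -0.9]
gripper_width: 0.341
gripper_force: 30.0
```

```bash
python3 steer.py '[[0.8,0,0,0,0,0,0],[0.8,0,0,0,0,0,0],[0.8,0,0,0,0,0,0],[0.8,0,0,0,0,0,0],[0.8,0,0,-0.05,0,0,0],[0.8,0,0,-0.1,0,0,0],[1,0,0,-0.12,0,0,0]]'
python3 - <<'E'
from eye import *
c=r.capture("wrist");W=cloud(c);M=colmask(c)["Y"]
q=W[M&(abs(W[...,2]-.26)<.008)];q=q[abs(q[:,0]-.51)<.06]
print(len(q),np.median(q,0),cv2.minAreaRect((q[:,:2]*1000).astype(np.float32)))
eye(.504,.0495)
E
python3 g.py 0.504 0.049 0.26 22
```

```text
time_s: 13.1
tcp_pos: [0.5158, -0.0958, 0.3632]
ee_rot: [[1.0, -0.026, 0.01], [-0.026, -1.0, -0.001], [0.01, 0.001, -1.0]]
wrist_force: [1.2, 0.7, 0.3]
gripper_width: 0.822
gripper_force: 0.0
524 [ 0.5125038  -0.09417075  0.26054155] ((511.15155029296875, -94.19805908203125), (29.014511108398438, 16.124433517456055), 87.6162338256836)
225 [0.5054 0.0483 0.1185] ((504.78643798828125, 49.42120361328125), (15.94450855255127, 29.351646423339844), 22.23414421081543)
shift [-0.0165, -0.144, 0.1017] turn [0.1, -0.5, -23.5] rows 3.5424597608981445 2.7363481127363034
```

```bash
python3 g.py 0.512 -0.0942 0.240 -1.4; python3 steer.py '[[0.8,-0.005,-0.0015,0.05,0,-0.5,0],[0.8,-0.005,-0.0015,0.1,0,-0.5,0],[0.8,-0.005,-0.0015,0.122,0,-0.5,0],[0.2,-0.005,-0.0015,0.124,0,-0.5,0],[0.2,-0.005,-0.0015,0.124,0,-0.5,0],[0.2,-0.005,-0.0015,0.124,0,-0.5,0],[0.2,-0.005,-0.0015,0.124,0,-0.5,0],[0.2,-0.005,-0.0015,0.124,0,-0.5,0]]'; python3 steer.py '[[0.2,0,0,0,0,0,0],[0.2,0,0,0,0,0,0],[0.2,0,0,0,0,0,0],[0.2,0,0,0,0,0,0]]'
```

```text
shift [-0.005, -0.0011, 0.1218] turn [-0.0, -0.5, -0.1] rows 2.43890505770913 0.06346007504001573
time_s: 14.0
tcp_pos: [0.5099, -0.0934, 0.2345]
ee_rot: [[1.0, -0.026, -0.006], [-0.026, -1.0, 0.0], [-0.006, -0.0, -1.0]]
wrist_force: [-0.1, -0.3, -1.0]
gripper_width: 0.431
gripper_force: 0.0
time_s: 14.4
tcp_pos: [0.5097, -0.0937, 0.2342]
ee_rot: [[1.0, -0.026, -0.007], [-0.026, -1.0, -0.0], [-0.007, 0.001, -1.0]]
wrist_force: [-0.8, -1.4, 4.5]
gripper_width: 0.343
gripper_force: 30.0
```

```bash
python3 steer.py '[[0.2,0,0,-0.005,0,0,0],[0.2,0.018,0,-0.005,0,0,0],[0.2,0.034,0,-0.005,0,0,0],[0.2,0.034,0,-0.005,0,0,0],[0.2,0.034,0,-0.001,0,0,0],[0.2,0.034,0,-0.001,0,0,0]]'; python3 steer.py '[[0.8,0,0,0,0,0,0],[0.8,0,0,0,0,0,0],[0.8,0,0,0,0,0,0],[0.8,0,0,0,0,0,0],[0.8,0,0,-0.05,0,0,0],[0.8,0,0,-0.1,0,0,0],[1,0,0,-0.12,0,0,0]]'
python3 - <<'E'
from eye import *
c=r.capture("wrist");W=cloud(c);M=colmask(c)["Y"]
q=W[M&(abs(W[...,2]-.26)<.008)];q=q[abs(q[:,0]-.54)<.07]
print(len(q),np.median(q,0),cv2.minAreaRect((q[:,:2]*1000).astype(np.float32)))
eye(.504,.0495)
E
python3 g.py 0.5045 0.049 0.25 22
```

```text
time_s: 15.0
tcp_pos: [0.5431, -0.0939, 0.2343]
ee_rot: [[1.0, -0.026, -0.008], [-0.026, -1.0, 0.001], [-0.008, -0.001, -1.0]]
wrist_force: [-0.6, 0.8, 0.4]
gripper_width: 0.342
gripper_force: 30.0
time_s: 15.7
tcp_pos: [0.5459, -0.095, 0.3597]
ee_rot: [[1.0, -0.026, 0.0], [-0.026, -1.0, -0.001], [0.0, 0.001, -1.0]]
wrist_force: [0.9, 0.8, 0.1]
gripper_width: 0.818
gripper_force: 0.0
537 [ 0.5458857  -0.0926867   0.26057388] ((544.3976440429688, -93.01422882080078), (29.809946060180664, 16.048532485961914), 89.90296173095703)
221 [0.506  0.0483 0.1187] ((504.70452880859375, 49.434173583984375), (15.911660194396973, 29.824647903442383), 21.877490997314453)
shift [-0.0451, -0.1425, 0.1084] turn [-0.0, -0.0, -23.5] rows 3.691953166059586 2.7348000689412775
```

```bash
python3 steer.py '[[1,-0.045,-0.1425,0,0,0,-23.5],[1,-0.045,-0.1425,0,0,0,-23.5],[1,-0.045,-0.1425,0.05,0,0,-23.5],[1,-0.045,-0.1425,0.1,0,0,-23.5],[1,-0.045,-0.1425,0.1084,0,0,-23.5],[1,-0.045,-0.1425,0.1084,0,0,-23.5]]'; python3 -c "
from eye import *
eye(.505,.049)"; python3 g.py 0.5045 0.0488 0.094 22
```

```text
time_s: 16.4
tcp_pos: [0.4988, 0.0491, 0.2412]
ee_rot: [[0.927, 0.375, -0.019], [0.375, -0.927, -0.003], [-0.019, -0.005, -1.0]]
wrist_force: [0.1, -0.8, -0.8]
gripper_width: 1.002
gripper_force: 0.0
457 [0.5059 0.0506 0.1188] ((505.140380859375, 50.29998779296875), (14.919578552246094, 29.49457359313965), 22.04443359375)
shift [0.0051, 0.0019, 0.1502] turn [-0.2, 0.7, 0.1] rows 3.0054339981777187 0.08876445284181803
```

```bash
python3 steer.py '[[1,0.005,0.001,0.05,0,0.7,0],[1,0.005,0.001,0.1,0,0.7,0],[1,0.005,0.001,0.145,0,0.7,0],[0.2,0.005,0.001,0.149,0,0.7,0],[0.2,0.005,0.001,0.149,0,0.7,0],[0.2,0.005,0.001,0.149,0,0.7,0]]'; python3 steer.py '[[0.2,0,0,0,0,0,0],[0.2,0,0,0,0,0,0],[0.2,0,0,0,0,0,0],[0.2,0,0,0,0,0,0],[0.2,0,0,0,0,0,0],[0.2,0,0,0,0,0,0],[0.2,0,0,0,0,0,0]]'
```

```text
time_s: 17.05
tcp_pos: [0.5086, 0.0509, 0.1]
ee_rot: [[0.927, 0.375, 0.009], [0.375, -0.927, 0.006], [0.01, -0.003, -1.0]]
wrist_force: [0.4, -0.2, 0.5]
gripper_width: 0.81
gripper_force: 0.0
time_s: 17.75
tcp_pos: [0.5059, 0.0503, 0.0971]
ee_rot: [[0.927, 0.375, 0.003], [0.375, -0.927, 0.005], [0.004, -0.003, -1.0]]
wrist_force: [-0.6, 0.1, 1.3]
gripper_width: 0.342
gripper_force: 30.0
```

```bash
python3 steer.py '[[0.2,0,0,-0.05,0,0,0],[0.2,-0.02,0,-0.1,0,0,0],[0.2,-0.05,0,-0.15,0,0,0],[0.2,-0.08,0.02,-0.158,0,0,-8],[0.2,-0.11,0.03,-0.158,0,0,-16],[0.2,-0.12,0.03,-0.158,0,0,-24]]'; python3 g.py 0.380 0.1985 0.253 -2.5
```

```text
time_s: 18.35
tcp_pos: [0.4021, -0.0248, 0.2538]
ee_rot: [[0.692, 0.722, 0.0], [0.722, -0.692, 0.006], [0.004, -0.004, -1.0]]
wrist_force: [0.3, 0.2, -4.3]
gripper_width: 0.344
gripper_force: 30.0
shift [0.1459, -0.1705, 0.0021] turn [-0.3, -0.1, 48.7] rows 4.4878125536247175 5.670039582134999
```

```bash
python3 steer.py '[[0.2,0.0,-0.05,0.001,0,0,8],[0.2,0.03,-0.09,0.002,0,0,16],[0.2,0.06,-0.12,0.002,0,0,24],[0.2,0.1,-0.15,0.002,0,0,32],[0.2,0.13,-0.17,0.002,0,0,40],[0.2,0.146,-0.1705,0.002,0,0,48.7],[0.2,0.146,-0.1705,0.002,0,0,48.7],[0.2,0.146,-0.1705,0.002,0,0,48.7]]';  python3 steer.py '[[0.2,0,0,0,0,0,0],[0.2,0,0,0,0,0,0]]'; python3 g.py 0.38 0.198 0.253 -2.5
python3 - <<'E'
from peg import *
c=r.capture("wrist"); np.savez("/tmp/w6.npz",**{k:np.array(v) for k,v in c.items()})
peg("/tmp/w6.npz","B",.195); save(c,"w6.png")
E
```

```text
time_s: 19.15
tcp_pos: [0.3833, 0.2005, 0.2517]
ee_rot: [[0.999, -0.046, -0.001], [-0.046, -0.999, 0.002], [-0.001, -0.002, -1.0]]
wrist_force: [-0.6, -0.1, -3.3]
gripper_width: 0.341
gripper_force: 30.0
time_s: 19.35
tcp_pos: [0.3837, 0.1994, 0.253]
ee_rot: [[0.999, -0.047, 0.002], [-0.047, -0.999, 0.004], [0.002, -0.004, -1.0]]
wrist_force: [0.6, 1.1, -3.2]
gripper_width: 0.343
gripper_force: 30.0
shift [-0.0037, 0.0016, -0.0001] turn [-0.3, -0.1, -0.2] rows 0.07993113200654924 0.03671818702113429
4663 dir [-0.998   0.0632] ang 86.4 end [0.3773 0.2008] hole [0.3932 0.1998] hinge [0.5409 0.1905]
```

View pics/w6.png

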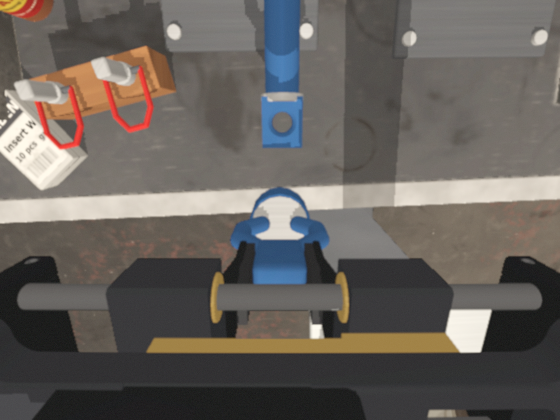

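The lug hole (282,122) lines up with the held blue eye (280,240), so I'll slide it on.

```bash
python3 steer.py '[[0.2,0.035,0.001,0,0,0,0],[0.2,0.07,0.001,0,0,0,0],[0.2,0.105,0.001,0,0,0,0],[0.2,0.14,0.001,0,0,0,0],[0.2,0.155,0.001,0,0,0,0],[0.2,0.155,0.001,0,0,0,0],[0.2,0.155,0.001,0.012,0,0,0],[0.2,0.155,0.001,0.014,0,0,0]]'; python3 steer.py '[[0.8,0,0,0,0,0,0],[0.8,0,0,0,0,0,0],[0.8,0,0,0,0,0,0],[0.8,0,0,0,0,0,0],[0.8,0,0,-0.05,0,0,0],[0.8,0,0,-0.1,0,0,0],[1,0,0,-0.12,0,0,0]]'
python3 - <<'E'
from eye import *
c=r.capture("wrist");W=cloud(c);M=colmask(c)["B"]
q=W[M&(abs(W[...,2]-.26)<.008)];q=q[abs(q[:,0]-.54)<.07]
print(len(q),np.median(q,0),cv2.minAreaRect((q[:,:2]*1000).astype(np.float32)))
c=r.capture("scene");save(c,"s7.png",(170,130,400,270),3)
E
python3 g.py 0.5196 0.368 0.2 8
```

```text
time_s: 20.2
tcp_pos: [0.5383, 0.1916, 0.2394]
ee_rot: [[0.999, -0.046, 0.003], [-0.046, -0.999, 0.004], [0.002, -0.005, -1.0]]
wrist_force: [-0.6, -0.0, 0.5]
gripper_width: 0.349
gripper_force: 30.0
time_s: 20.9
tcp_pos: [0.5402, 0.1917, 0.3658]
ee_rot: [[0.999, -0.046, 0.012], [-0.047, -0.999, 0.008], [0.011, -0.009, -1.0]]
wrist_force: [-0.2, 0.3, 1.0]
gripper_width: 0.821
gripper_force: 0.0
486 [0.53744982 0.19241924 0.2606231 ] ((535.6036376953125, 192.551513671875), (29.18596839904785, 15.980049133300781), 87.33356475830078)
shift [-0.0303, -0.1733, 0.1659] turn [-0.5, -0.6, -10.7] rows 4.8354182639984815 1.2466009508151539
```

View pics/s7.png

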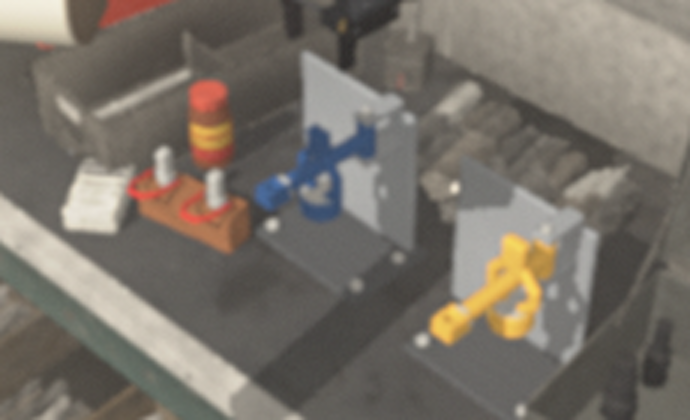

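Both eyes hang on their own pegs (blue at (320,185), yellow at (513,300)). The pins at (165,165) and (214,188) stand in the rack with rings open. Next is pin 1.

```bash
python3 steer.py '[[0.6,-0.03,-0.05,0,-0.5,-0.6,-6],[0.6,-0.03,-0.1,0,-0.5,-0.6,-10.7],[0.6,-0.03,-0.15,0.04,-0.5,-0.6,-10.7],[0.6,-0.03,-0.173,0.08,-0.5,-0.6,-10.7],[0.6,-0.03,-0.173,0.12,-0.5,-0.6,-10.7],[0.6,-0.03,-0.173,0.15,-0.5,-0.6,-10.7],[0.6,-0.03,-0.173,0.15,-0.5,-0.6,-10.7]]'
python3 - <<'E'
from eye import *
c=r.capture("wrist");np.savez("/tmp/w8.npz",**{k:np.array(v) for k,v in c.items()});W=cloud(c);save(c,"w8.png")
W=W.reshape(-1,3)
for x,y in((.5196,.368),(.506,.447)):
    q=W[(abs(W[:,0]-x)<.025)&(abs(W[:,1]-y)<.025)&(abs(W[:,2]-.105)<.006)]
    if len(q): print(len(q),np.median(q,0).round(4),cv2.minAreaRect((q[:,:2]*1000).astype(np.float32)))
q=W[(abs(W[:,2]-.056)<.004)&(abs(W[:,0]-.51)<.06)&(abs(W[:,1]-.4)<.12)]
print("rack",len(q),cv2.minAreaRect((q[:,:2]*1000).astype(np.float32)))
E
python3 g.py 0.5196 0.368 0.075 8
```

```text
time_s: 21.7
tcp_pos: [0.5139, 0.3643, 0.2031]
ee_rot: [[0.99, 0.139, -0.018], [0.139, -0.99, -0.014], [-0.02, 0.012, -1.0]]
wrist_force: [-0.4, -0.6, 0.0]
gripper_width: 0.609
gripper_force: 0.0
321 [0.5218 0.3689 0.1048] ((521.2998657226562, 369.04693603515625), (17.506710052490234, 15.839018821716309), 7.883928298950195)
328 [0.5065 0.4504 0.1049] ((505.1891174316406, 451.13189697265625), (18.066905975341797, 16.42291831970215), 10.76855182647705)
rack 3765 ((512.9329833984375, 410.32171630859375), (44.533390045166016, 150.4844512939453), 10.691939353942871)
shift [0.0056, -0.0033, 0.1324] turn [0.5, 0.8, 0.0] rows 2.6510127661361387 0.10382992146806268
```

View pics/w8.png

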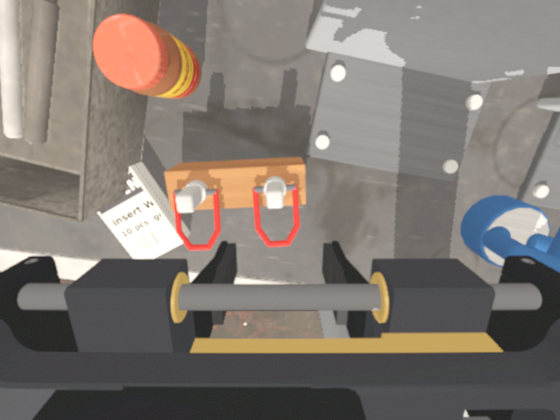

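The view shows the two pins at (275,190) and (191,195), rings open toward the camera bottom, and a clear area around them.

```bash
python3 g.py 0.521 0.369 0.076 9; python3 steer.py '[[0.6,0.006,-0.003,0.04,0.5,0.8,-1],[0.6,0.007,-0.0035,0.08,0.5,0.8,-1],[0.6,0.007,-0.0035,0.08,0.5,0.8,-1]]';  python3 g.py 0.521 0.369 0.076 9
```

```text
shift [0.0072, -0.0041, 0.1314] turn [0.5, 0.8, -1.0] rows 2.632415696763836 0.15341803180012245
time_s: 22.05
tcp_pos: [0.5213, 0.3684, 0.1272]
ee_rot: [[0.988, 0.155, -0.001], [0.155, -0.988, 0.001], [-0.001, -0.001, -1.0]]
wrist_force: [-0.9, -0.9, -0.1]
gripper_width: 0.601
gripper_force: 0.0
shift [-0.0002, -0.0006, 0.0512] turn [-0.1, 0.0, -0.1] rows 1.0249050437145946 0.012443082696929255
```

```bash
python3 steer.py '[[0.6,0,-0.0005,0.025,0,0,0],[0.6,0,-0.0005,0.045,0,0,0],[0.1,0,-0.0005,0.05,0,0,0],[0.1,0,-0.0005,0.05,0,0,0],[0.1,0,-0.0005,0.05,0,0,0],[0.1,0,-0.0005,0.05,0,0,0],[0.1,0,-0.0005,0.05,0,0,0],[0.1,0,-0.0005,0.05,0,0,0]]'; python3 steer.py '[[0.1,0,0,0,0,0,0],[0.1,0,0,0,0,0,0],[0.1,0,0,0,0,0,0]]'
```

```text
time_s: 22.85
tcp_pos: [0.5236, 0.3711, 0.0815]
ee_rot: [[0.988, 0.157, 0.006], [0.157, -0.988, 0.006], [0.007, -0.005, -1.0]]
wrist_force: [0.4, -1.3, 2.7]
gripper_width: 0.179
gripper_force: 29.9
time_s: 23.15
tcp_pos: [0.5236, 0.3711, 0.0814]
ee_rot: [[0.988, 0.157, 0.006], [0.157, -0.988, 0.006], [0.007, -0.005, -1.0]]
wrist_force: [-0.8, -0.9, 4.9]
gripper_width: 0.18
gripper_force: 29.9
```

```bash
python3 steer.py '[[0.1,0,0,-0.03,0,0,0],[0.1,0,0,-0.06,0,0,0],[0.1,0,0,-0.1,0,0,0],[0.1,0,0,-0.15,0,0,0],[0.1,0,0,-0.2,0,0,0],[0.1,0,0,-0.235,0,0,0],[0.1,0,0,-0.235,0,0,0]]'; python3 g.py 0.4625 0.1946 0.315 -2.5
```

```text
time_s: 23.85
tcp_pos: [0.5238, 0.3715, 0.3217]
ee_rot: [[0.987, 0.157, 0.014], [0.157, -0.988, 0.015], [0.016, -0.013, -1.0]]
wrist_force: [-0.7, -0.2, -1.2]
gripper_width: 0.181
gripper_force: 30.0
shift [-0.0884, 0.1651, 0.0032] turn [-0.8, -0.9, 11.5] rows 3.7470547765875604 1.3497657774098337
```

```bash
python3 steer.py '[[0.1,-0.044,0.04,0.003,0,0,4],[0.1,-0.07,0.08,0.003,-0.4,-0.4,8],[0.1,-0.0884,0.12,0.003,-0.8,-0.9,11.5],[0.1,-0.0884,0.15,0.003,-0.8,-0.9,11.5],[0.1,-0.0884,0.165,0.003,-0.8,-0.9,11.5],[0.1,-0.0884,0.165,0.003,-0.8,-0.9,11.5],[0.1,-0.0884,0.165,0.003,-0.8,-0.9,11.5]]'
python3 - <<'E'
from h import *
s=r.sense();print(s["tcp_pos"],s["ee_rot"].round(3).tolist())
c=r.capture("wrist");np.savez("/tmp/w9.npz",**{k:np.array(v) for k,v in c.items()});save(c,"w9.png")
E
```

```text
time_s: 24.55
tcp_pos: [0.4607, 0.1935, 0.31]
ee_rot: [[0.999, -0.044, -0.011], [-0.044, -0.999, -0.008], [-0.011, 0.009, -1.0]]
wrist_force: [-0.2, 0.7, -2.4]
gripper_width: 0.181
gripper_force: 30.0
[0.46069149 0.19347464 0.31001332] [[0.999, -0.044, -0.011], [-0.044, -0.999, -0.008], [-0.011, 0.009, -1.0]]
```

View pics/w9.png

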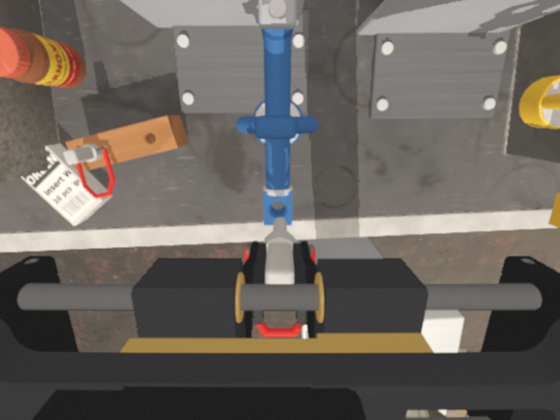

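The pin is between the fingers (280,250) with its ring toward the camera bottom. The hole is at (278,208).

Run:
```python
from m import *
c=load("/tmp/w9.npz");W=cloud(c);px=c["pixels"]
s=r.sense();t=s["tcp_pos"];R=s["ee_rot"]
Q=(W-t)@R  # tool coords
sel=(abs(Q[...,0])<.03)&(abs(Q[...,1])<.013)&(Q[...,2]>-.05)&(Q[...,2]<.09)
v,u=np.where(sel); q=Q[sel]
for a in range(-36,85,6):
    k=(q[:,2]*1000>=a)&(q[:,2]*1000<a+6)
    if k.sum()>3: e=q[k]*1000; print(a,k.sum(),"x",e[:,0].min().round(1),e[:,0].max().round(1),"y",e[:,1].min().round(1),e[:,1].max().round(1),"v",v[k].min(),v[k].max())
# hole: dark pixels in lug
W2=W; lug=(abs(W[...,2]-.2195)<.004)&(abs(W[...,1]-.194)<.013)&(W[...,0]>.44)&(W[...,0]<.482)
v,u=np.where(lug);print("lug px",u.min(),u.max(),v.min(),v.max(),W[lug].min(0),W[lug].max(0))
g=px.mean(2)
print(g[195:222,262:296:2].astype(int))
```

```text
-36 117 x 8.4 10.2 y -12.8 12.9 v 267 274
-30 278 x -3.3 10.4 y -12.9 12.9 v 260 283
-24 565 x -4.9 11.2 y -12.9 13.0 v 255 283
-18 237 x 2.4 11.4 y -12.9 12.9 v 250 266
-12 247 x 2.1 11.2 y -13.0 13.0 v 245 262
-6 195 x 2.9 11.4 y -12.9 12.9 v 241 256
0 120 x 2.3 9.2 y -12.4 12.4 v 243 252
6 131 x 1.9 8.2 y -8.0 8.2 v 237 249
12 160 x 0.9 8.8 y -10.1 10.4 v 233 247
18 109 x -0.4 8.8 y -10.5 11.4 v 230 242
24 12 x 2.0 8.4 y -9.9 10.8 v 229 238
36 12 x 1.8 2.6 y -2.5 3.5 v 228 229
42 37 x -1.3 2.9 y -4.9 5.0 v 225 230
48 37 x -1.7 3.0 y -5.0 5.2 v 222 229
54 41 x -2.1 3.5 y -5.1 5.4 v 219 227
60 30 x -0.3 3.5 y -4.4 5.5 v 217 222
84 250 x -12.3 29.9 y -13.0 11.5 v 179 224
lug px 263 292 186 224 [0.44655439 0.18102511 0.21550888] [0.48195126 0.20694192 0.22349467]
[[121 130 134 166 186 199 206 173 167 165 176 182 176 145 131 127 115]
 [123 132 131 137 150 165 170 152 149 148 154 156 143 133 132 127 114]
 [122 132 133 131 132 134 135 131 132 131 135 136 132 131 132 129 113]
 [120 132 133 131 130 128 128 129 129 131 132 132 131 131 132 127 113]
 [120 132 132 132 130 130 131 131 132 132 1
[... 890 characters left out ...]
129 123 106  89  82  83  81  82  83  96 113 129 130 119 107]
 [119 131 131 126 108  95  84  82  85  84  87 100 118 130 130 121 110]
 [119 129 130 128 113 100  89  84  84  86  94 104 124 129 129 120 112]
 [119 130 130 130 121 102  93  92  91  91  98 111 128 130 130 121 110]
 [120 131 131 129 127 110  99  97 101 108 110 124 129 129 129 122 111]
 [119 130 129 129 130 124 114 114 126 136 134 131 132 131 130 123 111]
 [121 130 130 128 129 130 130 136 144 149 147 140 130 131 131 122 113]
 [123 131 131 130 129 132 138 145 148 149 149 145 132 130 130 124 122]
 [134 133 129 130 129 133 142 145 148 149 151 145 135 130 131 151 161]
 [150 138 130 130 130 132 143 145 147 149 150 145 138 132 134 182 201]]
```

```bash
python3 - <<'E'
from m import *
c=load("/tmp/w9.npz");s=r.sense();t=s["tcp_pos"];R=s["ee_rot"]
h=ray(c,278.3,209.3,.22);print("hole",h)
c2=load("/tmp/w4.npz"); W=cloud(c2); M=colmask(c2)["B"]
pin=t+R@np.array([-.0027,.0002,.0254]); print("pin",pin,"need world",h-pin,"in tool",R.T@(h-pin))
pin0=t+np.diag([1,-1,-1.])@np.array([-.0027,.0002,.0254])
E
python3 -c "
import h;s=h.r.sense();print(s['tcp_pos'],s['ee_rot'].round(4).tolist())"; python3 g.py 0.4607 0.1935 0.31 -2.5
```

```text
hole [0.46164221 0.19389505 0.22      ]
pin [0.45775797 0.19353731 0.28471546] need world [ 0.00388425  0.00035774 -0.06471546] in tool [ 0.00454524 -0.00111288  0.06466381]
[0.4607407  0.19383895 0.31008281] [[0.999, -0.0432, -0.0109], [-0.0433, -0.999, -0.0086], [-0.0105, 0.0091, -0.9999]]
shift [-0.0, 0.0003, 0.0001] turn [0.5, 0.6, 0.0] rows 0.007025613097043994 0.09268166045161591
```

```bash
python3 steer.py '[[0.1,0.004,-0.0001,0.005,0.5,0.6,0],[0.1,0.004,-0.0001,0.01,0.5,0.6,0],[0.1,0.004,-0.0001,0.01,0.5,0.6,0],[0.1,0.004,-0.0001,0.01,0.5,0.6,0]]'; python3 g.py 0.4647 0.194 0.2454 -2.5
```

```text
time_s: 25.0
tcp_pos: [0.4644, 0.1931, 0.3005]
ee_rot: [[0.999, -0.043, 0.0], [-0.043, -0.999, -0.001], [0.0, 0.001, -1.0]]
wrist_force: [-0.2, -0.1, -1.1]
gripper_width: 0.179
gripper_force: 30.0
shift [0.0002, -0.001, 0.0551] turn [0.0, -0.0, 0.0] rows 1.1028011067219388 0.007603485185232574
```

```bash
python3 steer.py '[[0.1,0,-0.0008,0.008,0,0,0],[0.1,0,-0.0008,0.016,0,0,0],[0.1,0,-0.0008,0.024,0,0,0],[0.1,0,-0.0008,0.03,0,0,0],[0.1,0,-0.0008,0.03,0,0,0]]'; python3 g.py 0.4647 0.194 0.2454 -2.5
```

```text
time_s: 25.5
tcp_pos: [0.464, 0.1933, 0.2696]
ee_rot: [[0.999, -0.044, -0.001], [-0.044, -0.999, -0.002], [-0.001, 0.002, -1.0]]
wrist_force: [0.8, 0.4, -2.0]
gripper_width: 0.178
gripper_force: 30.0
shift [0.0007, -0.0008, 0.0242] turn [0.1, 0.1, 0.0] rows 0.48396150415073674 0.012760252459126927
```

```bash
python3 steer.py '[[0.1,0,-0.0005,0.008,0,0,0],[0.1,0,-0.0005,0.016,0,0,0],[0.1,0,-0.0005,0.022,0,0,0],[0.1,0,-0.0005,0.026,0,0,0],[0.1,0,-0.0005,0.026,0,0,0]]'; python3 steer.py '[[0.1,0,0,0,0,0,0]]'
```

```text
time_s: 26.0
tcp_pos: [0.4646, 0.1939, 0.2454]
ee_rot: [[0.999, -0.043, 0.001], [-0.043, -0.999, -0.001], [0.001, 0.001, -1.0]]
wrist_force: [-1.9, -1.5, 0.5]
gripper_width: 0.186
gripper_force: 30.0
time_s: 26.1
tcp_pos: [0.4646, 0.1939, 0.2453]
ee_rot: [[0.999, -0.043, 0.001], [-0.043, -0.999, -0.001], [0.001, 0.001, -1.0]]
wrist_force: [-1.7, -1.2, 2.3]
gripper_width: 0.181
gripper_force: 30.0
```

```bash
python3 steer.py '[[0.45,0,0,0,0,0,0],[0.45,0,0,0,0,0,0],[0.45,0,0,0,0,0,0],[0.45,0,0,0,0,0,0],[0.45,0,0,-0.04,0,0,0],[0.2,0,0,-0.07,0,0,0],[0,0,0,-0.07,0,0,0]]'
python3 - <<'E'
from m import *
c=r.capture("wrist");np.savez("/tmp/w10.npz",**{k:np.array(v) for k,v in c.items()});save(c,"w10.png");W=cloud(c).reshape(-1,3)
q=W[(abs(W[:,0]-.462)<.03)&(abs(W[:,1]-.194)<.03)&(abs(W[:,2]-.27)<.007)]
print(len(q),np.median(q,0),cv2.minAreaRect((q[:,:2]*1000).astype(np.float32)))
W=cloud(c);q=W[colmask(c)["R"]];q=q[(abs(q[:,0]-.42)<.06)&(abs(q[:,1]-.195)<.05)&(q[:,2]>.2)];print(len(q),q.min(0),q.max(0))
E
python3 g.py 0.409 0.1965 0.26 -2.5
```

```text
time_s: 26.8
tcp_pos: [0.4668, 0.1952, 0.3198]
ee_rot: [[0.999, -0.043, 0.01], [-0.043, -0.999, 0.005], [0.01, -0.005, -1.0]]
wrist_force: [1.4, 0.2, 0.6]
gripper_width: 0.34
gripper_force: 0.0
439 [0.46300471 0.19426929 0.26881812] ((461.7223815917969, 194.36988830566406), (15.129424095153809, 17.802650451660156), 87.28353118896484)
839 [0.39929576 0.17088319 0.22743198] [0.47551196 0.2191578  0.32243731]
shift [-0.0567, 0.001, 0.0568] turn [-0.2, -0.3, 0.0] rows 1.6060084635647522 0.04018765922542758
```

View pics/w10.png

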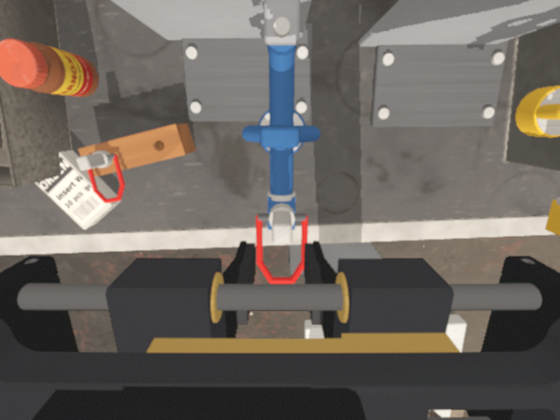

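Pin is home with its ring open and the bar at (280,280). Next I close the ring with shut fingers.

```bash
python3 steer.py '[[0,-0.03,0,0,-0.2,-0.3,0],[0,-0.0567,0.001,0,-0.2,-0.3,0],[0,-0.0567,0.001,0.03,-0.2,-0.3,0],[0,-0.0567,0.001,0.057,-0.2,-0.3,0],[0,-0.0567,0.001,0.057,-0.2,-0.3,0],[0,-0.0567,0.001,0.057,-0.2,-0.3,0]]'; python3 steer.py '[[0,0,0,0.02,0,0,0],[0,0,0,0.035,0,0,0],[0,0,0,0.05,0,0,0],[0,0,0,0.065,0,0,0],[0,0,0,0.075,0,0,0],[0,0,0,0.085,0,0,0]]'
```

```text
time_s: 27.45
tcp_pos: [0.408, 0.1954, 0.2577]
ee_rot: [[0.999, -0.043, -0.005], [-0.043, -0.999, -0.005], [-0.005, 0.005, -1.0]]
wrist_force: [0.3, -0.3, 0.7]
gripper_width: 0.005
gripper_force: 0.0
time_s: 28.05
tcp_pos: [0.4172, 0.2012, 0.184]
ee_rot: [[0.999, -0.038, 0.021], [-0.038, -0.999, 0.01], [0.02, -0.011, -1.0]]
wrist_force: [1.3, 0.3, 2.3]
gripper_width: 0.002
gripper_force: 0.7
```

```bash
python3 steer.py '[[0,0,0,0,0,0,0],[0,-0.03,0,0,0,0,0],[0,-0.03,0,0,0,0,0],[0,-0.03,0,-0.05,0,0,0],[0,-0.03,0,-0.1,0,0,0],[0,-0.01,0,-0.14,0,0,0],[0.6,-0.01,0,-0.14,0,0,0]]'
python3 - <<'E'
from m import *
W=[]
for n in("scene","top","wrist"):
    c=r.capture(n);w=cloud(c);m=colmask(c)["R"]
    q=w[m];q=q[(q[:,0]>.36)&(q[:,0]<.5)&(abs(q[:,1]-.195)<.05)&(q[:,2]>.14)&(q[:,2]<.26)]
    print(n,len(q),q.min(0).round(3) if len(q) else 0,q.max(0).round(3) if len(q) else 0)
    if n=="wrist":
        save(c,"w11.png",(140,0,420,300),2)
        w=w.reshape(-1,3);q=w[(abs(w[:,0]-.462)<.03)&(abs(w[:,1]-.194)<.03)&(abs(w[:,2]-.27)<.007)];print(np.median(q,0))
E
python3 g.py 0.5055 0.4516 0.31 9
```

```text
time_s: 28.75
tcp_pos: [0.4024, 0.1982, 0.3195]
ee_rot: [[0.999, -0.044, 0.007], [-0.044, -0.999, 0.004], [0.007, -0.005, -1.0]]
wrist_force: [-0.1, -0.1, -0.4]
gripper_width: 0.04
gripper_force: 0.0
scene 14 [0.459 0.176 0.173] [0.462 0.197 0.221]
top 6 [0.459 0.17  0.179] [0.461 0.182 0.222]
wrist 51 [0.46  0.174 0.178] [0.466 0.221 0.231]
[0.46279664 0.19778223 0.26890758]
shift [0.0963, -0.2602, 0.0005] turn [0.2, 0.4, -11.5] rows 5.54851831244944 1.343288600313775
```

View pics/w11.png

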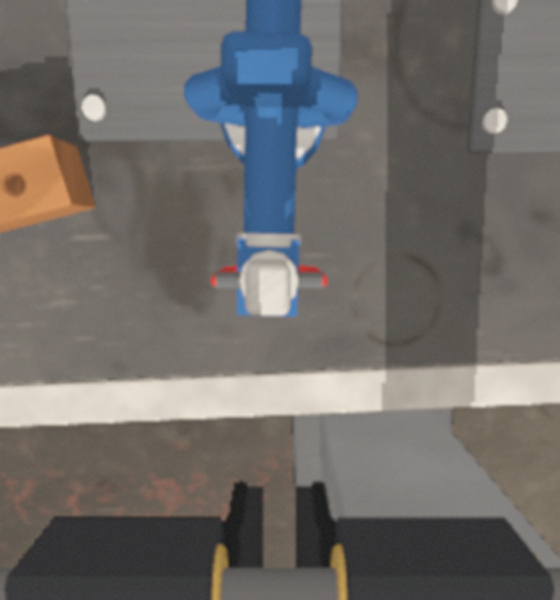

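Ring is closed: it hangs below the lug (red ends at (215,280) and (323,280) in the crop) and the pin is seated. Now pin 2.

```bash
python3 steer.py '[[0.6,0.0,-0.05,0,0,0.4,-4],[0.6,0.03,-0.1,0,0,0.4,-8],[0.6,0.06,-0.15,0,0,0.4,-11.5],[0.6,0.096,-0.2,0,0,0.4,-11.5],[0.6,0.096,-0.26,0.03,0,0.4,-11.5],[0.6,0.096,-0.26,0.08,0,0.4,-11.5],[0.6,0.096,-0.26,0.13,0,0.4,-11.5],[0.6,0.096,-0.26,0.13,0,0.4,-11.5]]'
python3 - <<'E'
from eye import *
for i in(1,):
    c=r.capture("wrist");W=cloud(c).reshape(-1,3)
    q=W[(abs(W[:,0]-.505)<.025)&(abs(W[:,1]-.4516)<.025)&(abs(W[:,2]-.105)<.006)]
    print(len(q),np.median(q,0).round(4),cv2.minAreaRect((q[:,:2]*1000).astype(np.float32)))
E
python3 g.py 0.5051 0.4516 0.076 10
```

```text
time_s: 29.7
tcp_pos: [0.5017, 0.4496, 0.1725]
ee_rot: [[0.988, 0.157, -0.007], [0.157, -0.988, -0.014], [-0.009, 0.012, -1.0]]
wrist_force: [0.1, 0.2, -0.7]
gripper_width: 0.595
gripper_force: 0.0
397 [0.5064 0.4519 0.1049] ((505.2904052734375, 451.7637023925781), (17.83842658996582, 15.138611793518066), 9.116240501403809)
shift [0.0055, -0.0034, 0.0943] turn [0.8, 0.7, -1.0] rows 1.8905897895332173 0.17092216373264305
```

```bash
python3 steer.py '[[0.6,0.004,-0.0015,0.03,0.8,0.5,-1],[0.6,0.004,-0.0015,0.055,0.8,0.5,-1],[0.6,0.004,-0.0015,0.055,0.8,0.5,-1],[0.6,0.004,-0.0015,0.055,0.8,0.5,-1]]'; python3 g.py 0.5051 0.4516 0.076 10
```

```text
time_s: 30.15
tcp_pos: [0.5088, 0.4531, 0.1268]
ee_rot: [[0.985, 0.174, 0.009], [0.174, -0.985, 0.011], [0.011, -0.009, -1.0]]
wrist_force: [0.5, -0.0, 0.2]
gripper_width: 0.602
gripper_force: 0.0
shift [-0.0044, 0.0013, 0.0507] turn [-0.5, -0.6, 0.0] rows 1.0189858895545583 0.09417139413272108
```

```bash
python3 steer.py '[[0.6,-0.003,0.001,0.025,-0.4,-0.4,0],[0.6,-0.004,0.001,0.045,-0.4,-0.4,0],[0.6,-0.004,0.001,0.05,-0.4,-0.4,0],[0.6,-0.004,0.001,0.05,-0.4,-0.4,0]]';  python3 g.py 0.5051 0.4516 0.076 10
```

```text
time_s: 30.55
tcp_pos: [0.5057, 0.4525, 0.0775]
ee_rot: [[0.985, 0.174, 0.004], [0.174, -0.985, 0.004], [0.005, -0.004, -1.0]]
wrist_force: [-0.1, -0.3, 0.2]
gripper_width: 0.602
gripper_force: 0.0
shift [-0.0008, 0.0008, 0.0015] turn [-0.2, -0.3, 0.0] rows 0.037226078591425744 0.04085672877350489
```

```bash
python3 steer.py '[[0.1,0,0.0008,0.001,0,0,0],[0.1,0,0.0008,0.001,0,0,0],[0.1,0,0.0008,0.001,0,0,0],[0.1,0,0.0008,0.001,0,0,0],[0.1,0,0.0008,0.001,0,0,0],[0.1,0,0.0008,0.001,0,0,0],[0.1,0,0.0008,0.001,0,0,0]]'; python3 steer.py '[[0.1,0,0,0,0,0,0],[0.1,0,0,-0.03,0,0,0],[0.1,0,0,-0.06,0,0,0],[0.1,0,0,-0.1,0,0,0],[0.1,0,0,-0.15,0,0,0],[0.1,0,0,-0.2,0,0,0],[0.1,0,0,-0.24,0,0,0],[0.1,0,0,-0.24,0,0,0]]'; python3 g.py 0.385 0.2 0.315 5;python3 g.py 0.385 0 0.315 -1.5
```

```text
time_s: 31.25
tcp_pos: [0.5056, 0.4514, 0.0757]
ee_rot: [[0.985, 0.174, 0.003], [0.174, -0.985, 0.004], [0.004, -0.003, -1.0]]
wrist_force: [0.5, -0.6, 1.0]
gripper_width: 0.182
gripper_force: 30.0
time_s: 32.05
tcp_pos: [0.5067, 0.4519, 0.3234]
ee_rot: [[0.985, 0.174, 0.013], [0.174, -0.985, 0.014], [0.015, -0.012, -1.0]]
wrist_force: [0.3, 0.2, -1.4]
gripper_width: 0.182
gripper_force: 30.0
shift [-0.1637, 0.227, 0.0032] turn [-0.7, -0.9, 5.0] rows 5.597965577364426 0.5989068122941226
shift [-0.1985, 0.4239, 0.0004] turn [-0.8, -0.8, 11.5] rows 9.3620341934408 1.3477569501931637
```

```bash
python3 steer.py '[[0.1,-0.164,0.227,0.003,-0.4,-0.5,5],[0.1,-0.164,0.227,0.003,-0.7,-0.9,5],[0.1,-0.164,0.227,0.003,-0.7,-0.9,5],[0.1,-0.164,0.227,0.003,-0.7,-0.9,5],[0.1,-0.164,0.227,0.003,-0.7,-0.9,5],[0.1,-0.18,0.32,0.003,-0.7,-0.9,8],[0.1,-0.198,0.4239,0,-0.7,-0.9,11.5],[0.1,-0.198,0.4239,0,-0.7,-0.9,11.5]]'; python3 g.py 0.446 -0.0925 0.31 -1.6
```

```text
time_s: 32.85
tcp_pos: [0.385, 0.0739, 0.3114]
ee_rot: [[1.0, -0.026, -0.013], [-0.026, -1.0, -0.009], [-0.012, 0.01, -1.0]]
wrist_force: [1.1, 0.2, -1.7]
gripper_width: 0.179
gripper_force: 30.0
shift [0.0653, 0.1648, 0.0022] turn [0.5, 0.7, 0.1] rows 3.5455290195340683 0.10576015795406699
```

```bash
python3 steer.py '[[0.1,0.065,0.165,0.002,0.5,0.6,0],[0.1,0.065,0.165,0.002,0.5,0.6,0],[0.1,0.065,0.165,0.002,0.5,0.6,0],[0.1,0.065,0.165,0.002,0.5,0.6,0],[0.1,0.065,0.165,0.002,0.5,0.6,0],[0.1,0.065,0.165,0.002,0.5,0.6,0],[0.1,0.065,0.165,0.002,0.5,0.6,0]]'
cat > pin.py <<'E'
from m import *
c=r.capture("wrist");W=cloud(c);px=c["pixels"];save(c,"w12b.png",(220,140,340,300),5)
s=r.sense();t=s["tcp_pos"];R=s["ee_rot"];print(t,R.round(3).tolist())
Q=(W-t)@R
sel=(abs(Q[...,0])<.03)&(abs(Q[...,1])<.013)&(Q[...,2]>0)&(Q[...,2]<.075)
q=Q[sel]
for a in range(0,75,6):
    k=(q[:,2]*1000>=a)&(q[:,2]*1000<a+6)
    if k.sum()>3: e=q[k]*1000; print(a,k.sum(),"x",e[:,0].min().round(1),e[:,0].max().round(1),"y",e[:,1].min().round(1),e[:,1].max().round(1))
lug=(abs(W[...,2]-.2195)<.004)&(abs(W[...,1]+.092)<.016)&(W[...,0]>.42)&(W[...,0]<.46)
v,u=np.where(lug);print("lug px",u.min(),u.max(),v.min(),v.max(),W[lug].min(0),W[lug].max(0))
hsv=cv2.cvtColor(np.ascontiguousarray(px),cv2.COLOR_RGB2HSV)
g=hsv[...,2]
print(u.min()); print(g[v.min()+4:v.max()+6,u.min()+2:u.max()-1:2])
np.savez("/tmp/w12.npz",**{k:np.array(v) for k,v in c.items()})
E
python3 pin.py
```

```text
time_s: 33.55
tcp_pos: [0.4467, -0.0902, 0.3106]
ee_rot: [[1.0, -0.025, -0.002], [-0.025, -1.0, -0.0], [-0.002, 0.001, -1.0]]
wrist_force: [0.2, -0.1, -0.9]
gripper_width: 0.185
gripper_force: 30.0
[ 0.44674622 -0.08998454  0.31091112] [[1.0, -0.025, -0.001], [-0.025, -1.0, -0.0], [-0.001, 0.001, -1.0]]
0 104 x 5.9 11.0 y -12.5 11.7
6 204 x 5.2 11.7 y -10.6 9.9
12 116 x 3.2 11.7 y -11.0 10.9
18 21 x 5.3 11.2 y -10.4 10.3
36 37 x 1.9 5.6 y -4.9 4.8
42 39 x 1.3 5.4 y -5.0 4.9
48 34 x 0.6 5.4 y -5.1 5.0
54 34 x 0.0 5.3 y -5.2 5.2
60 7 x 2.3 4.8 y -4.4 4.4
lug px 267 295 196 230 [ 0.42753446 -0.10447428  0.21575468] [ 0.45998841 -0.07888614  0.22344758]
267
[[255 255 227 228 229 231 233 231 228 227 225 242 255]
 [255 255 250 243 243 241 241 242 241 243 246 255 255]
 [255 255 255 255 255 255 255 255 255 255 255 255 255]
 [255 255 255 255 255 255 255 255 255 255 255 255 255]
 [255 255 255 255 255 255 255 255 255 255 255 255 255]
 [255 255 255 255 255 255 255 255 255 255 255 255 255]
 [255 255 255 255 255 255 255 255 255 255 255 255 255]
 [255 255 255 255 255 234 220 223 255 255 255 255 255
[... 842 characters left out ...]
53 158 159 160 155 186 255 255 255 255]
 [255 255 189 154 157 159 159 157 185 255 255 255 255]
 [255 255 183 154 158 160 160 157 181 255 255 255 255]
 [255 255 179 154 159 159 159 156 180 255 255 255 255]
 [255 255 180 155 157 159 157 157 179 255 255 255 255]
 [255 255 180 155 155 158 153 157 173 255 255 255 255]
 [255 255 176 156 156 158 154 157 168 255 255 255 255]
 [255 235 163 158 156 157 159 156 163 236 255 255 255]
 [239 190 156 158 158 160 158 157 158 192 239 253 253]
 [195 161 157 159 158 160 159 159 156 161 198 236 242]
 [163 155 159 159 160 158 160 159 158 156 166 214 233]
 [156 159 159 159 158 157 158 157 160 157 155 179 192]
 [156 160 158 159 160 164 160 159 158 158 155 156 150]]
```

```bash
python3 - <<'E'
from m import *
c=load("/tmp/w12.npz")
for v in(214,215,216): print(ray(c,281,v,.22))
# lug end by edge: yellow saturation columns near edges
W=cloud(c);M=colmask(c)["Y"]
q=W[M&(abs(W[...,2]-.2195)<.003)&(abs(W[...,1]+.092)<.013)&(W[...,0]<.47)];print(np.percentile(q[:,0],[0,1,3]),q[:,1].min(),q[:,1].max())
E
python3 g.py 0.4442 -0.0917 0.30 -1.6
```

```text
[ 0.44361172 -0.09135531  0.22      ]
[ 0.44264903 -0.0913328   0.22      ]
[ 0.44168424 -0.09131024  0.22      ]
[0.42753446 0.42830687 0.42935666] -0.10431077110443715 -0.07902910357437017
shift [-0.0025, 0.0018, 0.0109] turn [0.0, 0.1, 0.2] rows 0.22669683795005474 0.023943555685318463
```

```bash
python3 steer.py '[[0.1,-0.003,0.0016,0.005,0,0,0],[0.1,-0.003,0.0016,0.008,0,0,0],[0.1,-0.003,0.0016,0.016,0,0,0],[0.1,-0.003,0.0016,0.016,0,0,0],[0.1,-0.003,0.0016,0.016,0,0,0]]'; python3 g.py 0.4437 -0.0915 0.2397 -1.6
```

```text
time_s: 34.1
tcp_pos: [0.444, -0.0923, 0.2949]
ee_rot: [[1.0, -0.026, -0.001], [-0.026, -1.0, -0.001], [-0.001, 0.001, -1.0]]
wrist_force: [-0.1, -0.2, -1.1]
gripper_width: 0.186
gripper_force: 30.0
shift [-0.0003, -0.0008, 0.0552] turn [0.1, 0.1, 0.1] rows 1.104843282728939 0.0191757840987193
```

```bash
python3 steer.py '[[0.1,0,-0.0005,0.008,0,0,0],[0.1,0,-0.0005,0.016,0,0,0],[0.1,0,-0.0005,0.024,0,0,0],[0.1,0,-0.0005,0.03,0,0,0],[0.1,0,-0.0005,0.03,0,0,0]]'; python3 g.py 0.4437 -0.0915 0.2397 -1.6
```

```text
time_s: 34.6
tcp_pos: [0.4434, -0.0919, 0.2639]
ee_rot: [[1.0, -0.026, -0.003], [-0.026, -1.0, -0.001], [-0.003, 0.001, -1.0]]
wrist_force: [-0.2, -0.6, -1.7]
gripper_width: 0.179
gripper_force: 30.0
shift [0.0003, -0.0005, 0.0242] turn [0.1, 0.2, 0.1] rows 0.48504195219587404 0.026602761780022126
```

```bash
python3 steer.py '[[0.1,0,-0.0003,0.008,0,0,0],[0.1,0,-0.0003,0.016,0,0,0],[0.1,0,-0.0003,0.022,0,0,0],[0.1,0,-0.0003,0.025,0,0,0],[0.1,0,-0.0003,0.026,0,0,0],[0.1,0,-0.0003,0.026,0,0,0]]'; python3 steer.py '[[0.1,0,0,0,0,0,0]]'
```

```text
time_s: 35.2
tcp_pos: [0.4439, -0.0917, 0.2397]
ee_rot: [[1.0, -0.026, -0.001], [-0.026, -1.0, -0.001], [-0.001, 0.001, -1.0]]
wrist_force: [-2.6, 1.2, 2.8]
gripper_width: 0.183
gripper_force: 30.0
time_s: 35.3
tcp_pos: [0.444, -0.0917, 0.2397]
ee_rot: [[1.0, -0.026, -0.001], [-0.026, -1.0, -0.001], [-0.001, 0.001, -1.0]]
wrist_force: [-2.4, 0.7, 3.2]
gripper_width: 0.182
gripper_force: 30.0
```

```bash
python3 steer.py '[[0.45,0,0,0,0,0,0],[0.45,0,0,0,0,0,0],[0.45,0,0,0,0,0,0],[0.45,0,0,0,0,0,0],[0.45,0,0,-0.04,0,0,0],[0.2,0,0,-0.075,0,0,0],[0,0,0,-0.075,0,0,0],[0,0,0,-0.075,0,0,0]]'
python3 - <<'E'
from m import *
c=r.capture("wrist");W=cloud(c);w=W.reshape(-1,3)
for x,y in((.4437,-.0915),(.462,.197)):
    q=w[(abs(w[:,0]-x)<.03)&(abs(w[:,1]-y)<.03)&(abs(w[:,2]-.27)<.008)]
    if len(q):print(len(q),np.median(q,0),cv2.minAreaRect((q[:,:2]*1000).astype(np.float32)))
q=W[colmask(c)["R"]];q=q[(abs(q[:,0]-.41)<.06)&(abs(q[:,1]+.09)<.05)&(q[:,2]>.2)&(q[:,2]<.26)];print(len(q),q.min(0),q.max(0))
E
python3 g.py 0.391 -0.0903 0.26 -1.6
```

```text
time_s: 36.1
tcp_pos: [0.4444, -0.0913, 0.3147]
ee_rot: [[1.0, -0.026, 0.001], [-0.026, -1.0, -0.0], [0.001, 0.0, -1.0]]
wrist_force: [0.0, 0.2, -1.1]
gripper_width: 0.26
gripper_force: 0.0
479 [ 0.44523956 -0.09149536  0.2687379 ] ((443.8399353027344, -91.46810150146484), (15.545454978942871, 18.120882034301758), 89.14415740966797)
585 [ 0.38259832 -0.11466481  0.22933408] [ 0.44601871 -0.06744451  0.2424753 ]
shift [-0.0527, 0.0003, 0.0537] turn [0.0, 0.1, 0.1] rows 1.5057435306099891 0.01592354813744359
```

```bash
python3 steer.py '[[0,-0.03,0,0,0,0,0],[0,-0.053,0,0,0,0,0],[0,-0.053,0,0.03,0,0,0],[0,-0.053,0,0.054,0,0,0],[0,-0.053,0,0.054,0,0,0],[0,-0.053,0,0.054,0,0,0]]'; python3 steer.py '[[0,0,0,0.02,0,0,0],[0,0,0,0.035,0,0,0],[0,0,0,0.05,0,0,0],[0,0,0,0.065,0,0,0],[0,0,0,0.075,0,0,0],[0,0,0,0.08,0,0,0]]'
```

```text
time_s: 36.75
tcp_pos: [0.3911, -0.0904, 0.26]
ee_rot: [[1.0, -0.026, -0.002], [-0.026, -1.0, -0.002], [-0.002, 0.002, -1.0]]
wrist_force: [0.4, 0.4, 0.5]
gripper_width: 0.005
gripper_force: 0.0
time_s: 37.35
tcp_pos: [0.3914, -0.0903, 0.1801]
ee_rot: [[1.0, -0.026, -0.001], [-0.026, -1.0, -0.001], [-0.001, 0.001, -1.0]]
wrist_force: [-1.2, -0.7, 0.3]
gripper_width: 0.004
gripper_force: 0.0
```

```bash
python3 steer.py '[[0,-0.015,0,0,0,0,0],[0,-0.015,0,0,0,0,0],[0,-0.015,0,-0.05,0,0,0],[0,-0.015,0,-0.1,0,0,0],[0,-0.01,0,-0.15,0,0,0],[0,-0.01,0,-0.16,0,0,0],[0,-0.01,0,-0.16,0,0,0]]'
python3 - <<'E'
from m import *
for n in("scene","top","wrist"):
    c=r.capture(n);w=cloud(c);m=colmask(c)["R"]
    for nm,x,y in(("Y",.444,-.091),("B",.462,.197)):
        q=w[m];q=q[(abs(q[:,0]-x)<.075)&(abs(q[:,1]-y)<.05)&(q[:,2]>.14)&(q[:,2]<.26)]
        print(n,nm,len(q),q.min(0).round(3) if len(q) else 0,q.max(0).round(3) if len(q) else 0)
        f=w.reshape(-1,3);q=f[(abs(f[:,0]-x)<.02)&(abs(f[:,1]-y)<.02)&(abs(f[:,2]-.268)<.006)];print(" pin top",np.median(q,0).round(4) if len(q) else 0)
    for nm,x,y in(("Y",.545,-.093),("B",.536,.192)):
        q=f[(abs(f[:,0]-x)<.04)&(abs(f[:,1]-y)<.03)&(abs(f[:,2]-.26)<.006)]; print("  eye",nm,len(q),np.median(q,0).round(4) if len(q) else 0)
    if n=="wrist": save(c,"w13.png")
    if n=="scene": save(c,"s13.png",(200,120,380,260),4)
E
```

```text
time_s: 38.05
tcp_pos: [0.382, -0.0897, 0.3427]
ee_rot: [[1.0, -0.026, 0.005], [-0.026, -1.0, 0.0], [0.005, -0.0, -1.0]]
wrist_force: [-0.8, 0.1, -0.2]
gripper_width: 0.006
gripper_force: 0.0
scene Y 25 [ 0.438 -0.117  0.166] [ 0.446 -0.072  0.222]
 pin top [ 0.4412 -0.0932  0.2693]
scene B 14 [0.457 0.173 0.168] [0.469 0.197 0.223]
 pin top [0.4613 0.1933 0.2679]
  eye Y 41 [ 0.5406 -0.0957  0.2609]
  eye B 27 [0.5326 0.1942 0.2616]
top Y 9 [ 0.443 -0.082  0.178] [ 0.447 -0.072  0.229]
 pin top [ 0.4446 -0.092   0.2702]
top B 7 [0.459 0.17  0.181] [0.461 0.215 0.224]
 pin top [0.4631 0.1934 0.2693]
  eye Y 60 [ 0.5438 -0.0939  0.2626]
  eye B 72 [0.5359 0.1903 0.2614]
wrist Y 34 [ 0.442 -0.114  0.182] [ 0.448 -0.068  0.23 ]
 pin top [ 0.4445 -0.0914  0.2689]
wrist B 179 [0.458 0.172 0.168] [0.465 0.2   0.216]
 pin top 0
  eye Y 477 [ 0.538  -0.0926  0.2601]
  eye B 0 0
```

View pics/w13.png

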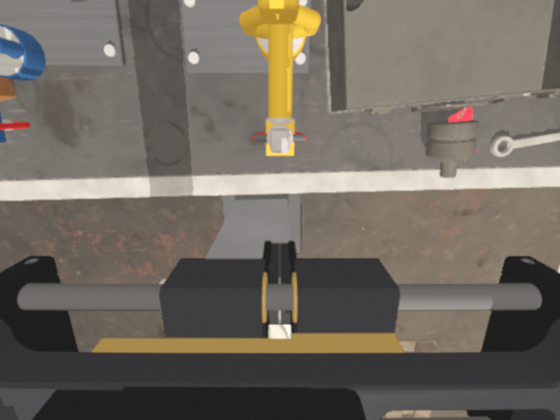

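Both pins are seated and both rings hang shut below the lugs (yellow ring ends at (256,137) and (303,137)). Both eyes hang and the arm is clear.

```bash
python3 -c "
from station import r
print(r.finish_job())"
```

```text
the job is handed in; nothing more can be done
None
```

Job handed in at about 38 s: both pegs are swung out, the yellow eye hangs on the yellow peg and the blue eye on the blue peg, and both pins are home with their rings closed, all confirmed in the last camera views; the hand-in call gave no verdict.

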